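# Clear the file tray and lay the files in it

### The job

First clear every wooden offcut out of the grey file tray into the tall white waste bin, before any file goes into the tray. Then lay all the sound (full-length) files flat in the tray, side by side without touching, lengthwise and in line with the tray's sides, every handle at the end with the raised rail. The snapped file (handle with a short stump) goes into the round steel scrap tin at any time; leave the jar, the burr block and the hammer alone.

Things in the scene. Friction and masses are not known exactly. Their poses are not given: they have to be found in the camera images.
- tray: fixed grey file tray, floor inside 220 x 180 mm and 8 mm above the bench; rims 6 mm thick, tops 16 mm above the bench, on both long sides and the +x end; at the -x end a raised rail 12 mm thick, top 45 mm above the bench. Origin: underside, below the inner floor's centre; x lengthwise away from the rail (inside -110 to +110 mm), y across (-90 to +90 mm)
- bin: white plastic waste bin, open on top, fixed, 160 x 160 mm outside, 120 mm tall, walls 5 mm. Origin at the centre of its underside
- tin: round steel scrap tin, open on top, fixed, outer radius about 75 mm at the rim, 75 mm tall, wall 4 mm. Origin at the centre of its underside
- file1: sound hand file, 180 mm long: dark wood handle 85 mm long, 20 x 20 mm, with brass ferrule, then a steel blade 95 mm long, flat, 16 mm wide and 5 mm thick. About 90 g, balanced in the handle. Origin on the centre line in the handle, 65 mm from the butt, 115 mm from the tip, 10 mm above what it lies on; x from handle to tip. May be absent
- file2: sound hand file, 180 mm long: dark wood handle 85 mm long, 20 x 20 mm, with brass ferrule, then a steel blade 95 mm long, 9 x 9 mm square. About 90 g, balanced in the handle. Origin on the centre line in the handle, 65 mm from the butt, 115 mm from the tip, 10 mm above what it lies on; x from handle to tip. May be absent
- file3: sound hand file, 180 mm long: dark wood handle 85 mm long, 20 x 20 mm, with brass ferrule, then a steel blade 95 mm long, flat, 12 mm wide and 6 mm thick. About 90 g, balanced in the handle. Origin on the centre line in the handle, 65 mm from the butt, 115 mm from the tip, 10 mm above what it lies on; x from handle to tip. May be absent
- file1_tip (a point): blade tip of file1
- file2_tip (a point): blade tip of file2
- file3_tip (a point): blade tip of file3
- stub: snapped file, about 110 mm long: the same handle (85 mm, 20 x 20 mm) with only a 25 mm stump of blade, 60 g. Origin on its centre line in the handle, 65 mm from the butt (10 mm above what it lies on); x towards the stump
- offcut1: sawn-off wooden block, 64 x 34 x 30 mm (x, y, z), about 40 g; origin at its centre; starts inside the tray. May be absent
- offcut2: sawn-off wooden block, 60 x 36 x 30 mm (x, y, z), about 40 g; origin at its centre; starts inside the tray. May be absent
- offcut3: sawn-off wooden block, 66 x 32 x 30 mm (x, y, z), about 40 g; origin at its centre; starts inside the tray. May be absent
- offcut4: sawn-off wooden block, 62 x 36 x 30 mm (x, y, z), about 40 g; origin at its centre; starts inside the tray. May be absent
- jar: bystander: closed glass jar, 60 mm wide, 75 mm tall, upright; origin at the centre of its underside
- burr_block: bystander: wooden block 70 x 160 x 45 mm with upright burrs to 90 mm high; origin at the centre of its underside
- hammer: bystander: small hammer, 220 mm long, lying on the bench to the robot's right
Mind the look-alikes: they are no part of the job. Leave any blue look-alike of the file2 alone. What is shaped like the file3 but blue or green is not meant.

How it is judged:
By the outcome, as a careful person would: the job done as asked, in the order asked, and still so for the second after the job is handed in, with the robot touching nothing.
Of file1, file2, file3 only 2 to 3 are there at a start; the rules pass over those that are not, and their reading is None.
Of offcut1, offcut2, offcut3, offcut4 only 3 to 4 are there at a start; the rules pass over those that are not, and their reading is None.
At some moment in a run one of file1, file2, file3, offcut1, offcut2, offcut3, offcut4, stub may be knocked a few centimetres aside while the robot is not near it.
Once in a run the grip may slacken for a moment while it holds something.
It also fails if it takes over 210 s, if anything falls off the work surface, if the arm or the gripper's body presses on something with over 40 N, if the wrist force passes 120 N, or if a joint passes its speed limit or range.

### The arm

A 7-joint arm with a two-finger parallel gripper is mounted at the origin on the work surface. World frame = base frame: x ahead of the robot, y to its left, z up, the work surface at z = 0. Lengths are in m, angles in degrees, forces in N, time in s.
With the tool pointing down it reaches from about 0.35 to 0.9 m from the base axis. Payload 8.1 kg.
Tool frame: the origin (TCP) lies midway between the tips of the shut fingers; the grasp point (between the pads) lies 19 mm behind it; z points along the fingers, y is the line along which they close (so a half turn about z gives the same grasp; the last joint's range is limited). The gripper opens to 92 mm and grips with 3 to 60 N. Pads are 19 mm wide; open, the fingers measure 130 mm over their backs; the gripper's body (75 mm by 190 mm) begins 47 mm behind the grasp point.
Start: joints at [57.433, 24.895, 1.432, 90.138, -0.665, 64.973, -4.303], TCP at [0.281, -0.558, 0.188] pointing down, gripper open.
Joint ranges: [-149.89, 149.89], [-25.12, 119.58], [-72.63, 75.52], [4.76, 147.25], [-75.54, 255.54], [6.69, 114.76], [-157.13, 157.13]. Speed limits (degrees/s): [127.2, 127.2, 172.46, 172.46, 180, 180, 180].

### API

Orientations are given as [roll, pitch, yaw] about the fixed x, y, z axes, in that order (R = Rz(yaw) Ry(pitch) Rx(roll)).
In Python, from bench import env gives the robot as it stands. The module is installed in compiled form; this text tells all that it offers.
- The arm moves only by the shell command python3 -m pendant 'ROWS'. ROWS is JSON, a list of rows, each an object with "dp": the shift along the tool's x, y, z in mm, a list of three; "turn": the turn, a rotation vector about the tool's x, y, z in rad, a list of three; "fingers": the opening, from 0 (shut) to 1 (fully open). A call has 1 to 8 rows; each row is the pose to reach, as a shift and turn from the pose commanded when the call began, along the tool's axes at that moment; what a row does not reach only later rows make up. A row lasts 1/12 s, in which the tool goes at most 41.7 mm and 7.16 degrees, less where a joint would pass 70% of its speed; a pose out of reach is approached as far as the arm can. A call with a gripper value outside its range is refused whole. The fingers move at their own pace and stop on an object; the grip force is fixed at half the most. Time passes only in rows, so rows that repeat a pose let the fingers close. It gives the time, the measured TCP pose, the force, the opening and the grip force at its end, in the units of the state.
- env.state(): the state, without advancing time (a new reading comes with each control period).
- env.capture(name): name is "scene" or "side" or "wrist"; returns the picture (480x640x3 uint8, blue, green, red); there is no depth.
- env.camera_info(name): a dict with "intrinsics" (3x3 intrinsics, pixels), "R" (3x3) and "t" (3): a world point X has camera coordinates R X + t. Camera axes: x right, y down, z forward; pixel columns grow to the right and rows downward; lengths in m; the calibration is good to about 2 mm. A picture is of the moment at which its call begins: read the wrist's pose just before it. camera_info takes no time and is no camera call; for the wrist camera it gives the pose at the moment of the call.
- env.hand_in(): hands the job in; it is judged then, once.
Trained networks look in the newest picture that a camera, given by its name, has taken for a name from the list of things; names that differ only in an ending like _2 or _b are one class to them, and where a whole thing is asked for, a point or a joint stands for the part that bears it (a point fixed in the world has none). Each returns a list of dicts, best first, with "score" (0 to 1); they miss things now and then, are a little off and sometimes report something else, mostly with a low value. They report only what shows in the picture. A call takes as long as a camera call. They do not tell look-alikes from the thing itself.
- env.outline_of(thing, camera): "pixels" (480x640 bool, what is visible of it) and "rect" ([left, top, width, height] in pixels, round what is visible of it).
The state is a dict: "time_s": time; "joint_positions": joint angles; "qd": joint speeds; "joint_efforts": joint torques, N m; "ee_pos": TCP position; "ee_rot": TCP orientation; "force": force on the tool from outside, world axes, zero at the start; "torque": the same for the moment, N m; "finger_gap": finger opening in m; "grasp_force": force on a finger pad.
Only numpy, scipy, OpenCV 4.12 (cv2) and the standard library are available. Lean on these libraries where they do the work, as an engineer would, in place of code of your own. Each camera call takes 0.05 s, during which the arm holds its last target. There are 200 camera calls.

## Working session

There is one attempt and no reset: what is moved stays moved. The work goes in short steps, Python scripts to look and compute and a shell command to move; the robot and the scene stay as the last step left them, time stands still between calls to the robot, and variables do not carry over. Pictures are saved under pics/ and viewed, at most 14 in all, crops included, and the job is handed in when it is done.

```bash
mkdir -p pics; ls; cat > h.py <<'E'
from bench import env
import numpy as np, cv2
def shot(c,n):
    im=env.capture(c); cv2.imwrite(f'pics/{n}.png',im); return im
def px2w(c,uv,z):
    i=env.camera_info(c); K=np.array(i['intrinsics']);R=np.array(i['R']);t=np.array(i['t'])
    o=-R.T@t; uv=np.atleast_2d(uv).astype(float)
    d=(R.T@np.linalg.inv(K)@np.c_[uv,np.ones(len(uv))].T).T
    return o+d*((z-o[2])/d[:,2])[:,None]
def w2px(c,X):
    i=env.camera_info(c); K=np.array(i['intrinsics']);R=np.array(i['R']);t=np.array(i['t'])
    p=(K@(R@np.atleast_2d(X).T+t[:,None])).T; return p[:,:2]/p[:,2:]
E
python3 - <<'E'
from h import *
a=shot('scene','s0'); b=shot('side','d0'); 
s=env.state(); print(s)
for c in('scene','side'):
    i=env.camera_info(c);R=np.array(i['R']);print(c,-R.T@np.array(i['t']),R[2])
for n in 'tray bin tin file1 file2 file3 stub offcut1 offcut2 offcut3 offcut4 jar burr_block hammer'.split():
    r=env.outline_of(n,'scene'); print(n,[(round(x['score'],2),[int(v) for v in x['rect']]) for x in r])
E
```

```text
pics
{'time_s': 0.1, 'joint_positions': array([57.432892  , 24.93154179,  1.43177148, 90.18469904, -0.66450333,
       64.97302571, -4.30123247]), 'qd': array([-0.07621528, -0.12860877,  0.0592216 , -0.12160852,  0.04334727,
       -0.03702735, -0.03717862]), 'joint_efforts': array([ 3.22328728e-03, -6.69125962e+01,  9.88239907e-01, -3.15147364e+01,
       -6.04970078e-02,  3.73710296e-02,  5.89397177e-05]), 'ee_pos': array([ 0.2804183 , -0.55798025,  0.18692815]), 'ee_rot': array([-1.79919422e+02,  7.84358416e-03,  2.66855086e+01]), 'force': array([ 0.09291192, -0.50373995, -0.04085548]), 'torque': array([0.02412754, 0.0472835 , 0.01037239]), 'grasp_force': 0.0, 'finger_gap': 0.09188916000554241}
scene [ 1.21298375 -0.58007364  0.71533662] [-0.62640232  0.50277896 -0.59567898]
side [-0.14441732  0.57478433  0.97981283] [ 0.50945251 -0.49346532 -0.70494689]
tray [(0.76, [320, 209, 122, 89]), (0.59, [283, 269, 62, 34])]
bin [(0.68, [373, 143, 78, 71])]
tin []
file1 [(0.95, [130, 241, 76, 17]), (0.93, [284, 272, 65, 35]), (0.67, [170, 300, 49, 54]), (0.66, [296, 202, 62, 13]), (0.59, [
[... 573 characters left out ...]
]), (0.83, [395, 245, 34, 22]), (0.65, [374, 259, 21, 27]), (0.56, [345, 236, 16, 25]), (0.46, [249, 277, 48, 48])]
offcut2 [(0.91, [367, 225, 29, 18]), (0.83, [395, 245, 34, 22]), (0.65, [374, 259, 21, 27]), (0.56, [345, 236, 16, 25]), (0.46, [249, 277, 48, 48])]
offcut3 [(0.91, [367, 225, 29, 18]), (0.83, [395, 245, 34, 22]), (0.65, [374, 259, 21, 27]), (0.56, [345, 236, 16, 25]), (0.46, [249, 277, 48, 48])]
offcut4 [(0.91, [367, 225, 29, 18]), (0.83, [395, 245, 34, 22]), (0.65, [374, 259, 21, 27]), (0.56, [345, 236, 16, 25]), (0.46, [249, 277, 48, 48])]
jar []
burr_block [(0.6, [327, 285, 82, 80]), (0.45, [168, 299, 52, 53]), (0.36, [215, 291, 36, 29])]
hammer [(0.43, [168, 298, 50, 55])]
```

View pics/s0.png

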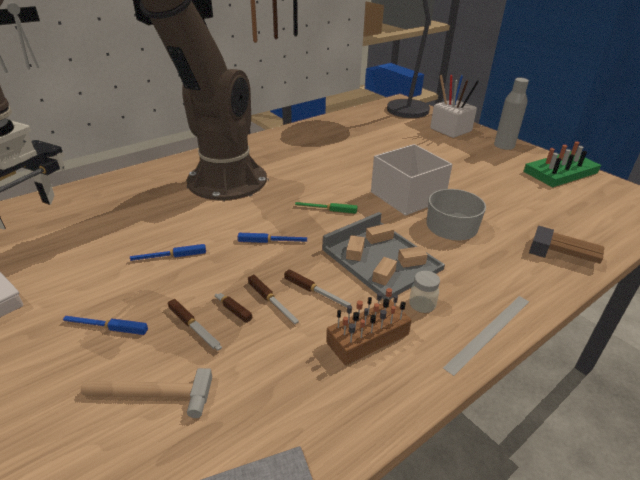

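View pics/d0.png

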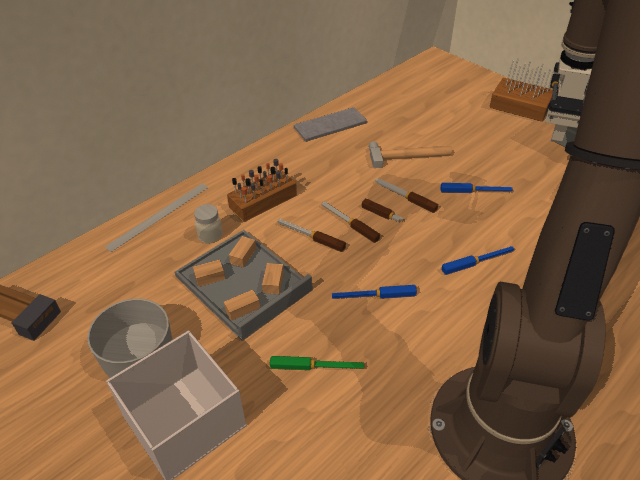

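The sound files have brown handles, in the scene picture at (195,325), (272,300) and (317,288). The stub is at (233,306). Look-alikes to leave alone are blue at (168,254), (272,238) and (105,325), and green at (327,207). The tray holds four offcuts, with its rail at the robot-side edge (350,235). The bin is at (410,180) and the tin at (455,213). Next I'll fit the shapes to the outlines.

```bash
cat > fit.py <<'E'
from h import *
from scipy.optimize import minimize
def box(x0,x1,y,z0,z1): return np.array([[a,b,c] for a in(x0,x1) for b in(-y/2,y/2) for c in(z0,z1)])
FILE=[box(-.065,.02,.02,0,.02),box(.02,.115,.013,.006,.014)]
STUB=[box(-.065,.02,.02,0,.02),box(.02,.045,.013,.006,.014)]
OFF=[box(-.0315,.0315,.0345,.008,.038)]
TRAY=[box(-.122,.116,.192,0,.016),box(-.122,-.11,.192,0,.045)]
BIN=[box(-.08,.08,.16,0,.12)]
a=np.linspace(0,2*np.pi,40); TIN=[np.r_[np.c_[.075*np.cos(a),.075*np.sin(a),0*a+.075],np.c_[.07*np.cos(a),.07*np.sin(a),0*a]]]
def ren(c,sh,p,S=4):
    m=np.zeros((480*S,640*S),np.uint8); cs,sn=np.cos(p[2]),np.sin(p[2])
    for b in sh:
        w=np.c_[p[0]+cs*b[:,0]-sn*b[:,1],p[1]+sn*b[:,0]+cs*b[:,1],b[:,2]]
        h=cv2.convexHull((w2px(c,w)*S).astype(np.float32)); cv2.fillPoly(m,[(h).astype(np.int32)],1)
    return m
def fit(c,mask,sh,p0,S=4):
    M=cv2.resize(mask.astype(np.uint8),None,fx=S,fy=S,interpolation=cv2.INTER_NEAREST)
    def f(p):
        r=ren(c,sh,p,S); return 1-(r&M).sum()/max(1,(r|M).sum())
    best=None
    for dy in p0[2]:
        q=minimize(f,[p0[0],p0[1],dy],method='Nelder-Mead',options=dict(initial_simplex=np.array([[p0[0],p0[1],dy],[p0[0]+.015,p0[1],dy],[p0[0],p0[1]+.015,dy],[p0[0],p0[1],dy+.2]]),xatol=3e-4,fatol=1e-4))
        if best is None or q.fun<best.fun: best=q
    return best.x,1-best.fun
def hull(m):
    h=cv2.convexHull(np.argwhere(m)[:,::-1].astype(np.int32)); o=np.zeros(m.shape,np.uint8); cv2.fillPoly(o,[h],1); return o
def brown(im,m):
    k=cv2.dilate(m.astype(np.uint8),np.ones((5,5)))>0
    hsv=cv2.cvtColor(im,cv2.COLOR_BGR2HSV); return k&((hsv[...,0]<20)|(hsv[...,0]>170))&(hsv[...,2]<95)
E
cat > m1.py <<'E'
from fit import *
D=np.deg2rad
for c in('side','scene'):
    im=env.capture(c)
    for n,sh,z in (('tray',TRAY,.01),('bin',BIN,.06),('tin',TIN,.04),('file1',FILE,.01),('stub',STUB,.01),('offcut1',OFF,.023)):
        for r in env.outline_of(n,c):
            if r['score']<.45: continue
            m=r['pixels']; uv=np.argwhere(m)[:,::-1]
            W=px2w(c,uv,z)[:,:2]; ctr=W.mean(0)
            if sh is FILE or sh is STUB:
                b=brown(im,m)
                if b.sum()<40: continue
                bc=px2w(c,np.argwhere(b)[:,::-1].mean(0),.01)[0,:2]
                d=ctr-bc; yaws=[np.arctan2(d[1],d[0])]; ctr=bc
            elif sh in (OFF,BIN): yaws=D([0,45,90,135]) if sh is OFF else D([0,30,60])
            elif sh is TRAY: yaws=D([-60,-30,0,30]); 
            else: yaws=[0.]
            mm=hull(m) if sh is TRAY else m
            p,iou=fit(c,mm,sh,(*ctr,yaws),2)
            print(c,n,round(r['score'],2),r['rect'],(p[:2]*1000).round(0),round(np.rad2deg(p[2]),1),'iou',round(iou,2))
E
time python3 m1.py
```

```text
side tray 0.71 [178.5, 228.9, 133.9, 112.5] [586. 109.] -0.9 iou 0.96
side tray 0.5 [191.9, 259.4, 33.0, 27.0] [717.  57.] -23.5 iou 0.1
side tray 0.47 [277.1, 219.6, 69.9, 30.9] [ 643. -146.] -49.1 iou 0.13Traceback (most recent call last):
  File "m1.py", line 15, in <module>
    elif sh in (OFF,BIN): yaws=D([0,45,90,135]) if sh is OFF else D([0,30,60])
         ^^^^^^^^^^^^^^^
ValueError: The truth value of an array with more than one element is ambiguous. Use a.any() or a.all()

real	0m6.068s
user	0m3.316s
sys	0m0.827s
```

```bash
sed -i 's/elif sh in (OFF,BIN)/elif sh is OFF or sh is BIN/' m1.py; time python3 m1.py
```

```text
side tray 0.62 [177.4, 225.6, 134.4, 114.2] [586. 110.] -1.1 iou 0.96
side bin 0.79 [106.9, 333.8, 141.6, 145.2] [403. 392.] -4.8 iou 0.99
side tin 0.83 [87.6, 296.8, 85.5, 82.5] [594. 372.] 23.9 iou 0.8
side file1 0.83 [376.5, 177.9, 59.9, 33.6] [ 494. -362.] 6.1 iou 0.76
side file1 0.82 [323.7, 205.5, 56.5, 35.4] [ 530. -191.] -0.2 iou 0.73
side file1 0.58 [278.2, 217.6, 64.9, 34.3] [ 560. -101.] 16.4 iou 0.76
side stub 0.8 [361.1, 199.1, 41.1, 20.6] [ 510. -273.] -171.9 iou 0.8
side stub 0.54 [280.2, 221.8, 64.1, 28.9] [563. -98.] 15.8 iou 0.71
side offcut1 0.92 [225.3, 289.3, 35.4, 28.5] [523. 159.] 74.1 iou 0.86
side offcut1 0.67 [226.9, 235.6, 28.6, 34.4] [640.  63.] 114.2 iou 0.94
side offcut1 0.64 [263.6, 262.3, 20.2, 31.5] [532.  66.] -49.6 iou 0.89
side offcut1 0.63 [190.7, 256.5, 33.8, 28.2] [641. 156.] 64.8 iou 0.94
scene tray 0.72 [321.4, 209.7, 122.9, 94.0] [592. 112.] -1.5 iou 0.94
scene bin 0.79 [371.7, 144.0, 79.0, 73.0] [407. 391.] 86.4 iou 0.93
scene bin 0.61 [395.5, 246.1, 31.6, 21.4] [571. 182.] 37.2 iou 0.09
scene tin 0.91 [427.9, 188.0, 60.5, 57.2] [594. 373.] -1.9 iou 0.97
scene file1 0.93 [168.0, 300.8, 55.3, 52.0] [ 494. -365.] 7.1 iou 0.85
scene file1 0.77 [245.8, 276.2, 53.6, 47.6] [ 529. -189.] 0.2 iou 0.76
scene file1 0.62 [283.6, 271.5, 63.5, 31.3] [ 558. -100.] 14.0 iou 0.7
scene stub 0.67 [211.8, 292.8, 42.7, 29.4] [ 512. -272.] -171.0 iou 0.88
scene offcut1 0.9 [366.4, 225.4, 28.7, 17.0] [525. 162.] 71.7 iou 0.87
scene offcut1 0.88 [394.1, 244.9, 32.0, 22.2] [644. 156.] 244.6 iou 0.91
scene offcut1 0.69 [374.2, 259.3, 23.2, 28.4] [645.  64.] 110.3 iou 0.93
scene offcut1 0.68 [348.6, 237.2, 13.4, 24.0] [534.  70.] 131.2 iou 0.87
real	0m19.224s
user	0m10.613s
sys	0m2.894s
```

The two cameras agree within a few mm. Here is the close crop to check the choice, plus a small calculator for moves. It only prints numbers.

```bash
cat > go.py <<'E'
# usage: go.py x,y,z,yaw[,...]  (mm,deg) waypoints -> tool-axis shift/turn per call (prints only)
import sys; from h import *
from scipy.spatial.transform import Rotation as Ro
s=env.state(); R=Ro.from_euler('xyz',s['ee_rot'],degrees=True); p=s['ee_pos']*1000
print('t',round(s['time_s'],1),'at',p.round(0),s['ee_rot'].round(1),'gap',round(s['finger_gap']*1000,1),'F',s['force'].round(1))
for w in sys.argv[1:]:
    x=np.array([float(v) for v in w.split(',')]); T=Ro.from_euler('xyz',[180,0,x[3]],degrees=True)
    d=R.inv().apply(x[:3]-p); v=(R.inv()*T).as_rotvec()
    n=max(np.linalg.norm(d)/41.7,np.rad2deg(np.linalg.norm(v))/7.16)
    k=int(np.ceil(n/7.5)); print(w,'rows %.1f'%n,'calls',k)
    for i in range(k):
        tgt=p+(x[:3]-p)/(k-i); st=Ro.from_rotvec(v/k)
        print('   dp',R.inv().apply(tgt-p).round(0)+0,'turn',(v/k).round(3)+0)
        R=R*st; p=tgt
E
python3 - <<'E'
from h import *
im=cv2.imread('pics/s0.png')[190:370,140:450]; cv2.imwrite('pics/c0.png',cv2.resize(im,None,fx=2.5,fy=2.5,interpolation=cv2.INTER_CUBIC))
E
python3 go.py 420,-200,190,70 640,64,150,112 641,64,16,112
```

```text
t 1.6 at [ 281. -558.  188.] [180.    0.   26.7] gap 92.0 F [ 0.  -0.6  0.6]
420,-200,190,70 rows 9.2 calls 2
   dp [ 143. -129.   -1.] turn [ 0.     0.    -0.378]
   dp [180. -67.  -1.] turn [ 0.     0.    -0.378]
640,64,150,112 rows 8.3 calls 2
   dp [162.  58.  20.] turn [ 0.     0.    -0.367]
   dp [130. 112.  20.] turn [ 0.     0.    -0.367]
641,64,16,112 rows 3.2 calls 1
   dp [  0.   1. 134.] turn [0. 0. 0.]
```

View pics/c0.png

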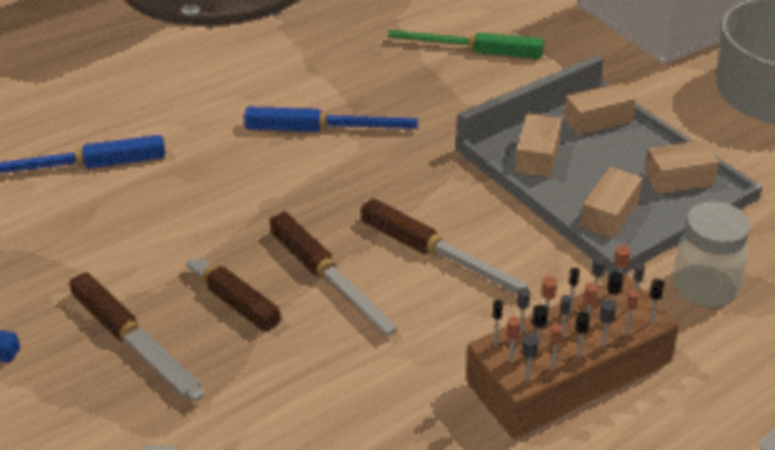

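The crop confirms three brown files at (100,305), (300,245) and (400,225), the stub at (245,297) and four offcuts in the tray. Before going low I'll locate the jar and the burrs.

```bash
python3 - <<'E'
from h import *
# hand-read pixels: scene jar base centre, lid centre; burr block top corners (45mm) from s0/c0
print('jar base/lid',px2w('scene',[[424,302]],0).round(3),px2w('scene',[[427,279]],.075).round(3),px2w('side',[[207,213]],.075).round(3))
f=lambda u,v:(140+u/2.5,190+v/2.5)
print('burr top corners',px2w('scene',[f(467,348),f(512,400),f(675,318)],.045).round(3))
print('side burr tip rightmost/left',px2w('side',[[285,168],[234,182],[255,172]],.09).round(3), px2w('side',[[229,196],[298,180]],.045).round(3))
E
python3 -m pendant '[{"dp":[40,-30,0],"turn":[0,0,-0.12],"fingers":0.75},{"dp":[70,-60,0],"turn":[0,0,-0.24],"fingers":0.75},{"dp":[105,-95,0],"turn":[0,0,-0.36],"fingers":0.75},{"dp":[143,-129,0],"turn":[0,0,-0.378],"fingers":0.75},{"dp":[143,-129,0],"turn":[0,0,-0.378],"fingers":0.75},{"dp":[143,-129,0],"turn":[0,0,-0.378],"fingers":0.75}]'
python3 -m pendant '[{"dp":[180,-67,0],"turn":[0,0,-0.378],"fingers":0.75},{"dp":[180,-67,0],"turn":[0,0,-0.378],"fingers":0.75},{"dp":[180,-67,0],"turn":[0,0,-0.378],"fingers":0.75},{"dp":[180,-67,0],"turn":[0,0,-0.378],"fingers":0.75},{"dp":[180,-67,0],"turn":[0,0,-0.378],"fingers":0.75},{"dp":[180,-67,0],"turn":[0,0,-0.378],"fingers":0.75}]'
python3 -m pendant '[{"dp":[162,58,20],"turn":[0,0,-0.367],"fingers":0.75},{"dp":[162,58,20],"turn":[0,0,-0.367],"fingers":0.75},{"dp":[162,58,20],"turn":[0,0,-0.367],"fingers":0.75},{"dp":[162,58,20],"turn":[0,0,-0.367],"fingers":0.75},{"dp":[162,58,20],"turn":[0,0,-0.367],"fingers":0.75},{"dp":[162,58,20],"turn":[0,0,-0.367],"fingers":0.75}]'
python3 go.py 642,64,130,112 642,64,18,112
```

```text
jar base/lid [[0.756 0.08  0.   ]] [[0.76  0.069 0.075]] [[0.749 0.072 0.075]]
burr top corners [[ 0.723 -0.172  0.045]
 [ 0.785 -0.178  0.045]
 [ 0.798 -0.018  0.045]]
side burr tip rightmost/left [[ 0.732 -0.15   0.09 ]
 [ 0.777 -0.029  0.09 ]
 [ 0.772 -0.089  0.09 ]] [[ 0.791 -0.018  0.045]
 [ 0.718 -0.178  0.045]]
time_s: 2.15
ee_pos: [0.3536, -0.3728, 0.1881]
ee_rot: [-180.0, -0.1, 48.8]
force: [-0.8, -0.0, -0.8]
finger_gap: 0.0691
grasp_force: 0.0
time_s: 2.65
ee_pos: [0.4225, -0.1945, 0.1881]
ee_rot: [179.9, -0.1, 70.4]
force: [-0.4, -0.5, 0.1]
finger_gap: 0.0689
grasp_force: 0.0
time_s: 3.15
ee_pos: [0.5316, -0.0651, 0.1671]
ee_rot: [180.0, -0.1, 91.2]
force: [-0.2, -0.1, -0.3]
finger_gap: 0.0693
grasp_force: 0.0
t 3.1 at [532. -65. 167.] [ 1.80e+02 -1.00e-01  9.12e+01] gap 69.3 F [-0.2 -0.1 -0.3]
642,64,130,112 rows 4.2 calls 1
   dp [127. 113.  37.] turn [ 0.    -0.001 -0.362]
642,64,18,112 rows 2.7 calls 1
   dp [  0.   0. 112.] turn [0. 0. 0.]
```

```bash

python3 -m pendant '[{"dp":[127,113,37],"turn":[0,0,-0.362],"fingers":0.6},{"dp":[127,113,37],"turn":[0,0,-0.362],"fingers":0.6},{"dp":[127,113,37],"turn":[0,0,-0.362],"fingers":0.6},{"dp":[127,113,37],"turn":[0,0,-0.362],"fingers":0.6},{"dp":[127,113,37],"turn":[0,0,-0.362],"fingers":0.6},{"dp":[127,113,37],"turn":[0,0,-0.362],"fingers":0.6}]'
python3 -m pendant '[{"dp":[0,0,40],"fingers":0.6},{"dp":[0,0,80],"fingers":0.6},{"dp":[0,0,100],"fingers":0.6},{"dp":[0,0,112],"fingers":0.6},{"dp":[0,0,112],"fingers":0.6}]'
python3 -m pendant '[{"dp":[0,0,0],"fingers":0.1},{"dp":[0,0,0],"fingers":0.1},{"dp":[0,0,0],"fingers":0.1},{"dp":[0,0,0],"fingers":0.1},{"dp":[0,0,0],"fingers":0.1},{"dp":[0,0,0],"fingers":0.1}]'
python3 go.py 642,64,170,112 405,390,180,112 405,390,115,112
```

```text
time_s: 3.65
ee_pos: [0.6412, 0.0626, 0.1293]
ee_rot: [-179.9, -0.1, 111.9]
force: [-0.6, 0.4, 0.8]
finger_gap: 0.0553
grasp_force: 0.0
t 3.6 at [641.  63. 129.] [-1.799e+02 -1.000e-01  1.119e+02] gap 55.3 F [-0.6  0.4  0.8]
642,64,170,112 rows 1.0 calls 1
   dp [  1.   1. -41.] turn [-0.001 -0.001 -0.002]
405,390,180,112 rows 9.7 calls 2
   dp [196. -49.  -5.] turn [0. 0. 0.]
   dp [196. -49.  -5.] turn [0. 0. 0.]
405,390,115,112 rows 1.6 calls 1
   dp [ 0.  0. 65.] turn [0. 0. 0.]$[0]: bad value
$[0]: bad value
```

```bash

python3 -m pendant '[{"dp":[0,0,40],"turn":[0,0,0],"fingers":0.6},{"dp":[0,0,80],"turn":[0,0,0],"fingers":0.6},{"dp":[0,0,100],"turn":[0,0,0],"fingers":0.6},{"dp":[0,0,111],"turn":[0,0,0],"fingers":0.6},{"dp":[0,0,111],"turn":[0,0,0],"fingers":0.6}]'
python3 -m pendant '[{"dp":[0,0,0],"turn":[0,0,0],"fingers":0.1},{"dp":[0,0,0],"turn":[0,0,0],"fingers":0.1},{"dp":[0,0,0],"turn":[0,0,0],"fingers":0.1},{"dp":[0,0,0],"turn":[0,0,0],"fingers":0.1},{"dp":[0,0,0],"turn":[0,0,0],"fingers":0.1},{"dp":[0,0,0],"turn":[0,0,0],"fingers":0.1}]'
python3 -m pendant '[{"dp":[0,0,-40],"turn":[0,0,0],"fingers":0.1},{"dp":[0,0,-80],"turn":[0,0,0],"fingers":0.1},{"dp":[0,0,-120],"turn":[0,0,0],"fingers":0.1},{"dp":[0,0,-160],"turn":[0,0,0],"fingers":0.1},{"dp":[0,0,-160],"turn":[0,0,0],"fingers":0.1}]'
python3 go.py 405,390,180,112 405,390,115,112
```

```text
time_s: 4.07
ee_pos: [0.6388, 0.058, 0.0176]
ee_rot: [-179.7, 0.0, 111.6]
force: [-0.6, -0.7, 0.2]
finger_gap: 0.055
grasp_force: 0.0
time_s: 4.57
ee_pos: [0.6411, 0.0615, 0.0203]
ee_rot: [179.9, 0.0, 111.8]
force: [-1.4, 0.2, -0.1]
finger_gap: 0.0195
grasp_force: 0.0
time_s: 4.98
ee_pos: [0.6449, 0.0632, 0.1888]
ee_rot: [179.3, 0.1, 111.8]
force: [1.0, 1.1, 0.7]
finger_gap: 0.0093
grasp_force: 0.0
t 5.0 at [645.  63. 189.] [1.793e+02 1.000e-01 1.118e+02] gap 9.3 F [1.  1.1 0.7]
405,390,180,112 rows 9.7 calls 2
   dp [196. -51.   3.] turn [ 0.006  0.001 -0.002]
   dp [196. -50.   4.] turn [ 0.006  0.001 -0.002]
405,390,115,112 rows 1.6 calls 1
   dp [ 0.  0. 65.] turn [0. 0. 0.]
```

The fingers closed past 36 mm, so the grasp missed. I'll look again.

```bash
python3 - <<'E'
from h import *
im=shot('side','d1'); cv2.imwrite('pics/d1c.png',cv2.resize(im[200:360,150:380],None,fx=3,fy=3))
for r in env.outline_of('offcut1','side'): print(round(r['score'],2),np.round(r['rect']))
E
```

```text
0.98 [192. 260.  31.  25.]
0.68 [228. 240.  28.  28.]
0.65 [226. 289.  34.  30.]
0.63 [263. 262.  22.  29.]
```

View pics/d1c.png

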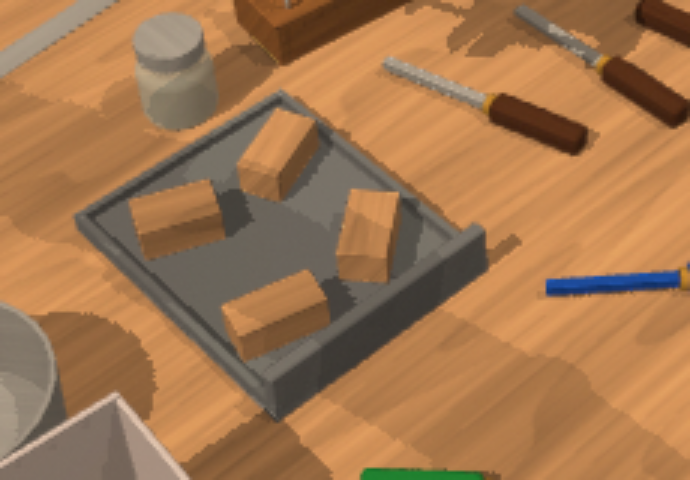

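```bash
sed 's/for n,sh,z in .*:$/for n,sh,z in (("offcut1",OFF,.023),):/' m1.py > m2.py; python3 m2.py; python3 - <<'E'
from h import *
w=shot('wrist','w1'); s=shot('scene','s1'); cv2.imwrite('pics/ws1.png',np.hstack([cv2.resize(w,(400,300)),cv2.resize(s[80:380,200:600],(400,300))]))
print(env.state()['ee_pos'], w2px('wrist',[[.642,.064,.038],[.645,.063,.19]]))
i=env.camera_info('wrist');print(-np.array(i['R']).T@np.array(i['t']),i['R'])
E
```

```text
side offcut1 0.94 [224.3, 288.6, 35.1, 30.0] [522. 161.] 75.8 iou 0.91
side offcut1 0.92 [261.5, 263.1, 20.3, 31.4] [531.  68.] 128.9 iou 0.92
side offcut1 0.9 [228.8, 233.4, 26.9, 33.7] [639.  64.] 119.3 iou 0.86
scene offcut1 0.95 [394.3, 246.4, 32.9, 20.7] [647. 155.] 53.6 iou 0.88
scene offcut1 0.66 [373.7, 259.2, 22.5, 25.7] [643.  65.] -66.4 iou 0.94
scene offcut1 0.64 [347.0, 237.2, 14.3, 24.5] [537.  67.] -49.6 iou 0.93
scene offcut1 0.57 [368.5, 222.7, 28.9, 20.4] [525. 161.] 255.9 iou 0.91
[0.64001887 0.06124643 0.17819424] [[320.86948731 215.83539999]
 [327.63324106 270.80298893]]
[0.61471446 0.12349985 0.37591608] [[ 0.92897023  0.37013622 -0.00367252]
 [ 0.3590461  -0.89863507  0.25207323]
 [ 0.09000118 -0.23548713 -0.96770119]]
```

View pics/ws1.png

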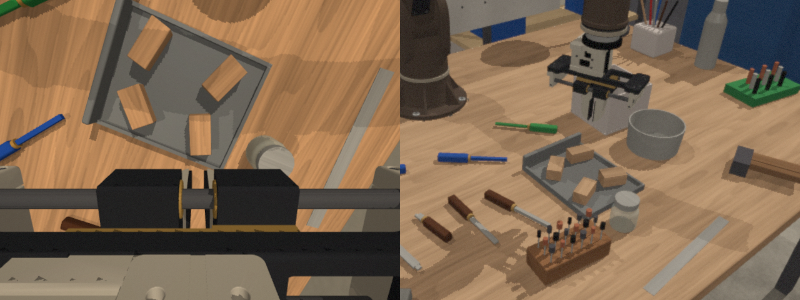

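The block at (320,208) in the wrist frame looks undisturbed. I'll go down again and look before closing.

```bash

python3 -m pendant '[{"dp":[3,1,0],"turn":[0,0,-0.03],"fingers":0.6},{"dp":[3,1,40],"turn":[0,0,-0.03],"fingers":0.6},{"dp":[3,1,80],"turn":[0,0,-0.03],"fingers":0.6},{"dp":[3,1,120],"turn":[0,0,-0.03],"fingers":0.6},{"dp":[3,1,150],"turn":[0,0,-0.03],"fingers":0.6},{"dp":[3,1,162],"turn":[0,0,-0.03],"fingers":0.6},{"dp":[3,1,162],"turn":[0,0,-0.03],"fingers":0.6},{"dp":[3,1,162],"turn":[0,0,-0.03],"fingers":0.6}]'
python3 - <<'E'
from h import *
w=shot('wrist','w2'); s=shot('side','d2'); cv2.imwrite('pics/ws2.png',np.hstack([cv2.resize(w,(400,300)),cv2.resize(s[160:310,160:360],(400,300))]))
st=env.state(); print(st['ee_pos'],st['ee_rot'],st['finger_gap'],st['force'])
E
```

```text
time_s: 6.05
ee_pos: [0.6409, 0.0651, 0.0182]
ee_rot: [180.0, -0.0, 113.5]
force: [0.2, -0.4, 0.9]
finger_gap: 0.0543
grasp_force: 0.0
[0.64232339 0.06530509 0.01995351] [1.79800321e+02 3.60433494e-02 1.13507026e+02] 0.05492504591886786 [-0.19408453 -0.24208525  0.22077182]
```

View pics/ws2.png

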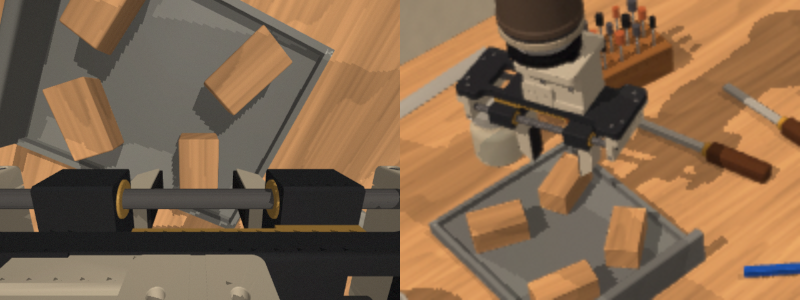

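```bash
python3 - <<'E'
from h import *
s=cv2.imread('pics/d2.png'); st=env.state(); p=st['ee_pos']; y=np.deg2rad(st['ee_rot'][2]); ty=np.array([np.sin(y),-np.cos(y),0])
X=np.array([p-ty*.0275,p+ty*.0275,p])
uv=w2px('side',X); print(uv)
c=cv2.resize(s[200:290,190:310],None,fx=5,fy=5,interpolation=cv2.INTER_CUBIC)
for u in uv: cv2.circle(c,tuple(int(v) for v in (u-[190,200])*5),4,(0,0,255),-1)
cv2.imwrite('pics/d2z.png',c)
E
```

```text
[[252.61658289 255.80860624]
 [230.81647722 249.20707022]
 [241.65554759 252.48937144]]
```

View pics/d2z.png

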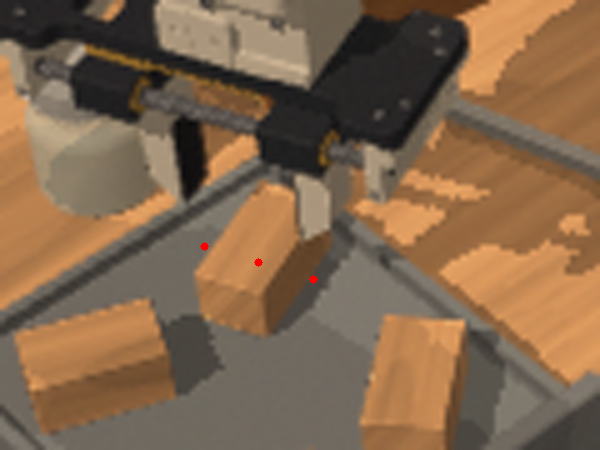

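The visible fingertips at (315,235) and (192,198) in the crop sit about 9 px above where the reported TCP projects. The tips are either higher or further back than reported, so I'll probe downwards gently.

```bash

python3 -m pendant '[{"dp":[0,0,2],"turn":[0,0,0],"fingers":0.6},{"dp":[0,0,4],"turn":[0,0,0],"fingers":0.6},{"dp":[0,0,6],"turn":[0,0,0],"fingers":0.6},{"dp":[0,0,6],"turn":[0,0,0],"fingers":0.6}]'
python3 -m pendant '[{"dp":[0,0,2],"turn":[0,0,0],"fingers":0.6},{"dp":[0,0,4],"turn":[0,0,0],"fingers":0.6},{"dp":[0,0,6],"turn":[0,0,0],"fingers":0.6},{"dp":[0,0,6],"turn":[0,0,0],"fingers":0.6}]'
python3 - <<'E'
from h import *
w=shot('wrist','w3'); s=shot('scene','s3'); p=env.state()['ee_pos']
y=np.deg2rad(113.5); ty=np.array([np.sin(y),-np.cos(y),0]); X=np.array([p-ty*.0275,p+ty*.0275,p]); uv=w2px('scene',X); print(p,uv)
u0=uv[2]; a,b=int(u0[0]-60),int(u0[1]-50)
c=cv2.resize(s[b:b+90,a:a+120],None,fx=5,fy=5,interpolation=cv2.INTER_CUBIC)
for u in uv: cv2.circle(c,tuple(int(v) for v in (u-[a,b])*5),4,(0,0,255),-1)
cv2.imwrite('pics/s3z.png',c)
E
```

```text
time_s: 6.48
ee_pos: [0.6406, 0.0645, 0.0118]
ee_rot: [180.0, 0.0, 113.5]
force: [-0.6, -0.6, 0.3]
finger_gap: 0.0552
grasp_force: 0.0
time_s: 6.82
ee_pos: [0.6402, 0.0645, 0.005]
ee_rot: [-180.0, -0.0, 113.5]
force: [-0.7, -0.5, -0.4]
finger_gap: 0.0551
grasp_force: 0.0
[0.64040092 0.06459184 0.0054096 ] [[372.39269839 272.16222003]
 [393.99457165 279.61800049]
 [383.09317421 275.85543671]]
```

View pics/s3z.png

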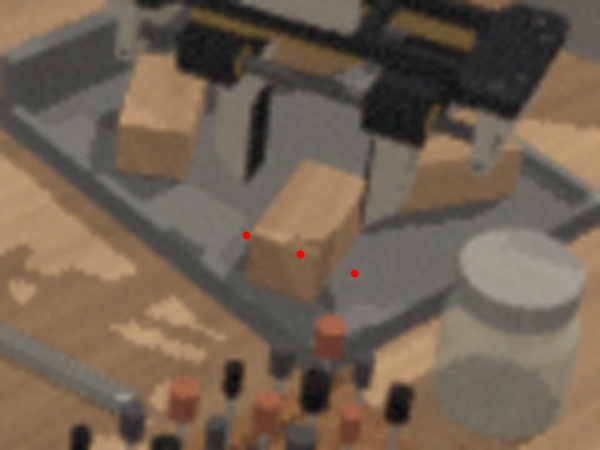

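```bash
python3 - <<'E'
from h import *
from scipy.optimize import least_squares
obs=[('side',np.array([.6423,.0653,.020]),[190+253.5/5,200+216.5/5]),('scene',np.array([.6404,.0646,.0054]),[383.093-60-.09+309.5/5,275.855-50-.86+202/5])]
f=lambda d:np.concatenate([w2px(c,(p+d)[None])[0]-u for c,p,u in obs])
r=least_squares(f,[0,0,.02],x_scale=.01); print(r.x.round(4),r.fun.round(2))
E
```

```text
[-0.0008  0.0008  0.0306] [-0.51 -0.04 -0.53  0.04]
```

The tips are really about 30 mm above the reported z, and the lateral position is good. I'll use reported z = true z − 30.

```bash

python3 -m pendant '[{"dp":[0,0,6],"turn":[0,0,0],"fingers":0.6},{"dp":[0,0,12],"turn":[0,0,0],"fingers":0.6},{"dp":[0,0,17],"turn":[0,0,0],"fingers":0.6},{"dp":[0,0,19],"turn":[0,0,0],"fingers":0.6},{"dp":[0,0,19],"turn":[0,0,0],"fingers":0.6}]'
python3 -m pendant '[{"dp":[0,0,0],"turn":[0,0,0],"fingers":0.1},{"dp":[0,0,0],"turn":[0,0,0],"fingers":0.1},{"dp":[0,0,0],"turn":[0,0,0],"fingers":0.1},{"dp":[0,0,0],"turn":[0,0,0],"fingers":0.1},{"dp":[0,0,0],"turn":[0,0,0],"fingers":0.1},{"dp":[0,0,0],"turn":[0,0,0],"fingers":0.1}]'
python3 -m pendant '[{"dp":[0,0,-40],"turn":[0,0,0],"fingers":0.1},{"dp":[0,0,-80],"turn":[0,0,0],"fingers":0.1},{"dp":[0,0,-120],"turn":[0,0,0],"fingers":0.1},{"dp":[0,0,-160],"turn":[0,0,0],"fingers":0.1},{"dp":[0,0,-160],"turn":[0,0,0],"fingers":0.1}]'
python3 go.py 405,390,150,113 405,390,80,113 405,390,150,113 642,156,130,65 642,156,-14,65
```

```text
time_s: 7.33
ee_pos: [0.6399, 0.0644, -0.0144]
ee_rot: [-179.9, -0.0, 113.5]
force: [-0.3, 1.3, -0.7]
finger_gap: 0.055
grasp_force: 0.0
time_s: 7.83
ee_pos: [0.6408, 0.0647, -0.0131]
ee_rot: [180.0, 0.0, 113.5]
force: [0.6, 0.0, 2.1]
finger_gap: 0.0338
grasp_force: 30.0
time_s: 8.25
ee_pos: [0.6449, 0.0663, 0.1555]
ee_rot: [179.3, 0.2, 113.5]
force: [1.4, 0.5, 1.7]
finger_gap: 0.0334
grasp_force: 30.0
t 8.2 at [645.  66. 155.] [179.3   0.2 113.5] gap 33.4 F [1.4 0.5 1.7]
405,390,150,113 rows 9.7 calls 2
   dp [196. -46.   2.] turn [0.006 0.001 0.004]
   dp [196. -46.   2.] turn [0.006 0.001 0.004]
405,390,80,113 rows 1.7 calls 1
   dp [ 0.  0. 70.] turn [0. 0. 0.]
405,390,150,113 rows 1.7 calls 1
   dp [  0.   0. -70.] turn [0. 0. 0.]
642,156,130,65 rows 8.0 calls 2
   dp [-154.   63.   10.] turn [0.    0.    0.419]
   dp [-115.  121.   10.] turn [0.    0.    0.419]
642,156,-14,65 rows 3.5 calls 1
   dp [  0.   0. 144.] turn [0. 0. 0.]
```

```bash

python3 -m pendant '[{"dp":[40,-9,0],"turn":[0,0,0],"fingers":0.1},{"dp":[80,-18,0],"turn":[0,0,0],"fingers":0.1},{"dp":[120,-27,0],"turn":[0,0,0],"fingers":0.1},{"dp":[160,-36,0],"turn":[0,0,0],"fingers":0.1},{"dp":[196,-46,0],"turn":[0,0,0],"fingers":0.1},{"dp":[236,-55,0],"turn":[0,0,0],"fingers":0.1},{"dp":[276,-64,0],"turn":[0,0,0],"fingers":0.1},{"dp":[316,-74,0],"turn":[0,0,0],"fingers":0.1}]'
python3 -m pendant '[{"dp":[40,-9,0],"turn":[0,0,0],"fingers":0.1},{"dp":[76,-18,0],"turn":[0,0,0],"fingers":0.1},{"dp":[76,-18,0],"turn":[0,0,0],"fingers":0.1},{"dp":[76,-18,0],"turn":[0,0,0],"fingers":0.1},{"dp":[76,-18,0],"turn":[0,0,0],"fingers":0.1}]'
python3 go.py 405,390,80,113
```

```text
time_s: 8.92
ee_pos: [0.4455, 0.326, 0.1466]
ee_rot: [180.0, 0.0, 113.5]
force: [1.6, 1.2, 0.3]
finger_gap: 0.0338
grasp_force: 30.0
time_s: 9.33
ee_pos: [0.4001, 0.387, 0.1463]
ee_rot: [-180.0, 0.0, 113.5]
force: [0.0, 0.6, -0.6]
finger_gap: 0.0334
grasp_force: 30.0
t 9.3 at [400. 387. 146.] [-180.     0.   113.5] gap 33.4 F [ 0.   0.6 -0.6]
405,390,80,113 rows 1.6 calls 1
   dp [ 1.  6. 66.] turn [0.    0.001 0.009]
```

```bash

python3 -m pendant '[{"dp":[1,6,40],"turn":[0,0,0],"fingers":0.1},{"dp":[1,6,66],"turn":[0,0,0],"fingers":0.1},{"dp":[1,6,66],"turn":[0,0,0],"fingers":0.6},{"dp":[1,6,66],"turn":[0,0,0],"fingers":0.6},{"dp":[1,6,66],"turn":[0,0,0],"fingers":0.6},{"dp":[1,6,40],"turn":[0,0,0],"fingers":0.6},{"dp":[1,6,0],"turn":[0,0,0],"fingers":0.6},{"dp":[1,6,0],"turn":[0,0,0],"fingers":0.6}]'
python3 -m pendant '[{"dp":[-30,13,2],"turn":[0,0,0.12],"fingers":0.6},{"dp":[-60,25,5],"turn":[0,0,0.24],"fingers":0.6},{"dp":[-100,40,10],"turn":[0,0,0.36],"fingers":0.6},{"dp":[-135,55,10],"turn":[0,0,0.419],"fingers":0.6},{"dp":[-154,63,10],"turn":[0,0,0.419],"fingers":0.6}]'
python3 -m pendant '[{"dp":[-30,30,2],"turn":[0,0,0.12],"fingers":0.6},{"dp":[-60,60,5],"turn":[0,0,0.24],"fingers":0.6},{"dp":[-90,90,10],"turn":[0,0,0.36],"fingers":0.6},{"dp":[-115,121,10],"turn":[0,0,0.419],"fingers":0.6},{"dp":[-115,121,10],"turn":[0,0,0.419],"fingers":0.6},{"dp":[-115,121,10],"turn":[0,0,0.419],"fingers":0.6},{"dp":[-115,121,10],"turn":[0,0,0.419],"fingers":0.6}]'
python3 m2.py; python3 go.py 644,156,-14,65
```

```text
time_s: 10.0
ee_pos: [0.4076, 0.3948, 0.1552]
ee_rot: [179.4, -0.3, 113.5]
force: [0.6, 1.4, 1.6]
finger_gap: 0.0548
grasp_force: 0.0
time_s: 10.42
ee_pos: [0.529, 0.2702, 0.1386]
ee_rot: [179.7, 0.0, 88.9]
force: [0.7, -0.1, -0.1]
finger_gap: 0.0553
grasp_force: 0.0
time_s: 11.0
ee_pos: [0.6446, 0.1592, 0.1282]
ee_rot: [179.9, -0.1, 65.5]
force: [-1.2, 0.7, -0.2]
finger_gap: 0.0548
grasp_force: 0.0
side offcut1 0.94 [265.2, 263.9, 19.1, 29.8] [532.  67.] 133.2 iou 0.9
side offcut1 0.68 [225.2, 289.1, 35.5, 30.8] [521. 161.] 76.2 iou 0.9
side offcut1 0.67 [194.2, 260.6, 28.8, 23.5] [641. 156.] 62.6 iou 0.86
side offcut1 0.56 [180.8, 390.5, 31.6, 37.4] [392. 369.] 121.1 iou 0.62
scene offcut1 0.97 [364.3, 223.2, 29.2, 19.4] [527. 161.] 82.6 iou 0.9
scene offcut1 0.92 [397.7, 246.5, 30.0, 20.2] [646. 157.] 76.4 iou 0.87
scene offcut1 0.69 [345.8, 237.8, 15.0, 25.0] [535.  68.] 130.3 iou 0.92
t 11.2 at [644. 160. 128.] [ 1.80e+02 -1.00e-01  6.56e+01] gap 55.2 F [0.5 0.5 0.4]
644,156,-14,65 rows 3.4 calls 1
   dp [ -4.   2. 142.] turn [ 0.    -0.001  0.011]
```

```bash

python3 -m pendant '[{"dp":[-4,2,40],"turn":[0,0,0],"fingers":0.6},{"dp":[-4,2,80],"turn":[0,0,0],"fingers":0.6},{"dp":[-4,2,115],"turn":[0,0,0],"fingers":0.6},{"dp":[-4,2,135],"turn":[0,0,0],"fingers":0.6},{"dp":[-4,2,142],"turn":[0,0,0],"fingers":0.6},{"dp":[-4,2,142],"turn":[0,0,0],"fingers":0.6},{"dp":[-4,2,142],"turn":[0,0,0],"fingers":0.6}]'
python3 -m pendant '[{"dp":[0,0,0],"turn":[0,0,0],"fingers":0.1},{"dp":[0,0,0],"turn":[0,0,0],"fingers":0.1},{"dp":[0,0,0],"turn":[0,0,0],"fingers":0.1},{"dp":[0,0,0],"turn":[0,0,0],"fingers":0.1},{"dp":[0,0,0],"turn":[0,0,0],"fingers":0.1}]'
python3 -m pendant '[{"dp":[0,0,-40],"turn":[0,0,0],"fingers":0.1},{"dp":[0,0,-80],"turn":[0,0,0],"fingers":0.1},{"dp":[0,0,-120],"turn":[0,0,0],"fingers":0.1},{"dp":[0,0,-160],"turn":[0,0,0],"fingers":0.1},{"dp":[0,0,-160],"turn":[0,0,0],"fingers":0.1}]'
python3 -m pendant '[{"dp":[13,-38,0],"turn":[0,0,0],"fingers":0.1},{"dp":[26,-76,0],"turn":[0,0,0],"fingers":0.1},{"dp":[39,-114,0],"turn":[0,0,0],"fingers":0.1},{"dp":[52,-152,0],"turn":[0,0,0],"fingers":0.1},{"dp":[65,-190,0],"turn":[0,0,0],"fingers":0.1},{"dp":[78,-228,0],"turn":[0,0,0],"fingers":0.1},{"dp":[91,-266,0],"turn":[0,0,0],"fingers":0.1},{"dp":[104,-300,0],"turn":[0,0,0],"fingers":0.1}]'
python3 -m pendant '[{"dp":[7,-15,0],"turn":[0,0,0],"fingers":0.1},{"dp":[7,-15,0],"turn":[0,0,0],"fingers":0.1},{"dp":[7,-15,0],"turn":[0,0,0],"fingers":0.1}]'
python3 go.py 405,392,80,65 405,392,150,65 533,68,130,131 533,68,-14,131
```

```text
time_s: 11.78
ee_pos: [0.6448, 0.155, -0.0142]
ee_rot: [180.0, -0.1, 65.5]
force: [-0.2, -0.4, 0.7]
finger_gap: 0.055
grasp_force: 0.0
time_s: 12.2
ee_pos: [0.6451, 0.1544, -0.014]
ee_rot: [179.9, -0.1, 65.5]
force: [-1.1, -1.1, 7.8]
finger_gap: 0.0358
grasp_force: 30.0
time_s: 12.62
ee_pos: [0.6488, 0.156, 0.1542]
ee_rot: [179.4, -0.5, 65.5]
force: [0.8, 1.5, 0.3]
finger_gap: 0.0357
grasp_force: 30.0
time_s: 13.28
ee_pos: [0.4124, 0.3746, 0.145]
ee_rot: [180.0, -0.0, 65.5]
force: [0.3, 0.7, -0.6]
finger_gap: 0.0359
grasp_force: 30.0
time_s: 13.53
ee_pos: [0.4031, 0.3865, 0.1448]
ee_rot: [180.0, -0.0, 65.6]
force: [0.6, -1.1, -1.8]
finger_gap: 0.0358
grasp_force: 30.0
t 13.5 at [403. 387. 145.] [180.   -0.   65.6] gap 35.8 F [ 0.6 -1.1 -1.8]
405,392,80,65 rows 1.6 calls 1
   dp [ 6. -1. 65.] turn [0.    0.    0.011]
405,392,150,65 rows 1.7 calls 1
   dp [  0.   0. -70.] turn [0. 0. 0.]
533,68,130,131 rows 9.2 calls 2
   dp [-120.  126.   10.] turn [ 0.     0.    -0.576]
   dp [-169.   41.   10.] turn [ 0.     0.    -0.576]
533,68,-14,131 rows 3.5 calls 1
   dp [  0.   0. 144.] turn [0. 0. 0.]
```

```bash

python3 -m pendant '[{"dp":[6,-1,40],"turn":[0,0,0],"fingers":0.1},{"dp":[6,-1,65],"turn":[0,0,0],"fingers":0.1},{"dp":[6,-1,65],"turn":[0,0,0],"fingers":0.6},{"dp":[6,-1,65],"turn":[0,0,0],"fingers":0.6},{"dp":[6,-1,65],"turn":[0,0,0],"fingers":0.6},{"dp":[6,-1,40],"turn":[0,0,0],"fingers":0.6},{"dp":[6,-1,0],"turn":[0,0,0],"fingers":0.6},{"dp":[6,-1,0],"turn":[0,0,0],"fingers":0.6}]'
python3 -m pendant '[{"dp":[-25,26,2],"turn":[0,0,-0.12],"fingers":0.6},{"dp":[-50,52,5],"turn":[0,0,-0.24],"fingers":0.6},{"dp":[-75,78,10],"turn":[0,0,-0.36],"fingers":0.6},{"dp":[-100,104,10],"turn":[0,0,-0.48],"fingers":0.6},{"dp":[-120,126,10],"turn":[0,0,-0.576],"fingers":0.6},{"dp":[-120,126,10],"turn":[0,0,-0.576],"fingers":0.6}]'
python3 -m pendant '[{"dp":[-35,8,2],"turn":[0,0,-0.12],"fingers":0.6},{"dp":[-70,16,5],"turn":[0,0,-0.24],"fingers":0.6},{"dp":[-105,25,10],"turn":[0,0,-0.36],"fingers":0.6},{"dp":[-140,33,10],"turn":[0,0,-0.48],"fingers":0.6},{"dp":[-169,41,10],"turn":[0,0,-0.576],"fingers":0.6},{"dp":[-169,41,10],"turn":[0,0,-0.576],"fingers":0.6},{"dp":[-169,41,10],"turn":[0,0,-0.576],"fingers":0.6}]'
python3 m2.py; python3 go.py 533,68,-14,131
```

```text
time_s: 14.2
ee_pos: [0.4086, 0.3954, 0.1532]
ee_rot: [179.8, -0.7, 65.4]
force: [0.3, 2.1, 0.9]
finger_gap: 0.0548
grasp_force: 0.0
time_s: 14.7
ee_pos: [0.4746, 0.2228, 0.1361]
ee_rot: [179.8, 0.2, 98.3]
force: [1.0, -0.1, -0.5]
finger_gap: 0.0548
grasp_force: 0.0
time_s: 15.28
ee_pos: [0.5374, 0.0668, 0.1261]
ee_rot: [179.9, 0.1, 131.1]
force: [0.3, 0.2, -0.5]
finger_gap: 0.0549
grasp_force: 0.0
side offcut1 0.74 [224.6, 291.8, 36.5, 26.5] [523. 160.] 80.0 iou 0.91
side offcut1 0.69 [262.4, 262.1, 22.2, 33.9] [532.  68.] 130.1 iou 0.94
side offcut1 0.61 [166.5, 384.0, 39.3, 34.7] [416. 372.] 61.9 iou 0.94
side offcut1 0.52 [178.5, 392.2, 33.2, 32.6] [396. 366.] 65.1 iou 0.18
scene offcut1 0.91 [345.3, 236.3, 15.7, 26.7] [537.  68.] 126.7 iou 0.94
scene offcut1 0.67 [367.9, 225.0, 27.5, 18.5] [526. 159.] 82.6 iou 0.91
t 15.5 at [536.  71. 126.] [179.9   0.  131.5] gap 54.9 F [-0.2 -0.8  0.1]
533,68,-14,131 rows 3.3 calls 1
   dp [  0.  -4. 140.] turn [0.001 0.001 0.009]
```

```bash

python3 -m pendant '[{"dp":[0,-3,40],"turn":[0,0,0],"fingers":0.6},{"dp":[0,-3,80],"turn":[0,0,0],"fingers":0.6},{"dp":[0,-3,115],"turn":[0,0,0],"fingers":0.6},{"dp":[0,-3,133],"turn":[0,0,0],"fingers":0.6},{"dp":[0,-3,140],"turn":[0,0,0],"fingers":0.6},{"dp":[0,-3,140],"turn":[0,0,0],"fingers":0.6},{"dp":[0,-3,140],"turn":[0,0,0],"fingers":0.6}]'
python3 -m pendant '[{"dp":[0,0,0],"turn":[0,0,0],"fingers":0.1},{"dp":[0,0,0],"turn":[0,0,0],"fingers":0.1},{"dp":[0,0,0],"turn":[0,0,0],"fingers":0.1},{"dp":[0,0,0],"turn":[0,0,0],"fingers":0.1},{"dp":[0,0,0],"turn":[0,0,0],"fingers":0.1}]'
python3 -m pendant '[{"dp":[0,0,-40],"turn":[0,0,0],"fingers":0.1},{"dp":[0,0,-80],"turn":[0,0,0],"fingers":0.1},{"dp":[0,0,-120],"turn":[0,0,0],"fingers":0.1},{"dp":[0,0,-160],"turn":[0,0,0],"fingers":0.1},{"dp":[0,0,-160],"turn":[0,0,0],"fingers":0.1}]'
python3 -m pendant '[{"dp":[39,14,0],"turn":[0,0,0],"fingers":0.1},{"dp":[78,28,0],"turn":[0,0,0],"fingers":0.1},{"dp":[117,42,0],"turn":[0,0,0],"fingers":0.1},{"dp":[156,56,0],"turn":[0,0,0],"fingers":0.1},{"dp":[195,70,0],"turn":[0,0,0],"fingers":0.1},{"dp":[234,84,0],"turn":[0,0,0],"fingers":0.1},{"dp":[273,98,0],"turn":[0,0,0],"fingers":0.1},{"dp":[310,111,0],"turn":[0,0,0],"fingers":0.1}]'
python3 -m pendant '[{"dp":[17,6,0],"turn":[0,0,0],"fingers":0.1},{"dp":[17,6,0],"turn":[0,0,0],"fingers":0.1},{"dp":[17,6,0],"turn":[0,0,0],"fingers":0.1}]'
python3 go.py 405,395,80,131 405,395,150,131 525,160,130,168 525,160,-8,168
```

```text
time_s: 16.07
ee_pos: [0.534, 0.0683, -0.0144]
ee_rot: [179.9, 0.0, 131.5]
force: [0.8, -0.7, 0.2]
finger_gap: 0.0552
grasp_force: 0.0
time_s: 16.48
ee_pos: [0.5343, 0.0672, -0.0143]
ee_rot: [179.9, 0.1, 131.5]
force: [-1.2, 0.0, 7.1]
finger_gap: 0.0355
grasp_force: 29.9
time_s: 16.9
ee_pos: [0.5376, 0.0688, 0.1526]
ee_rot: [179.4, 0.4, 131.5]
force: [1.4, 0.3, -0.8]
finger_gap: 0.0357
grasp_force: 29.9
time_s: 17.57
ee_pos: [0.4101, 0.3748, 0.145]
ee_rot: [180.0, 0.0, 131.5]
force: [2.5, 1.3, -0.9]
finger_gap: 0.0359
grasp_force: 29.9
time_s: 17.82
ee_pos: [0.4036, 0.3906, 0.1447]
ee_rot: [180.0, -0.0, 131.6]
force: [0.3, -0.3, 0.8]
finger_gap: 0.0359
grasp_force: 29.9
t 17.8 at [404. 391. 145.] [180.   -0.  131.6] gap 35.9 F [ 0.3 -0.3  0.8]
405,395,80,131 rows 1.6 calls 1
   dp [ 2.  4. 65.] turn [0.    0.    0.011]
405,395,150,131 rows 1.7 calls 1
   dp [  0.   0. -70.] turn [0. 0. 0.]
525,160,130,168 rows 6.3 calls 1
   dp [-256.  -64.   20.] turn [ 0.     0.    -0.646]
525,160,-8,168 rows 3.3 calls 1
   dp [  0.   0. 138.] turn [0. 0. 0.]
```

```bash

python3 -m pendant '[{"dp":[2,4,40],"turn":[0,0,0],"fingers":0.1},{"dp":[2,4,65],"turn":[0,0,0],"fingers":0.1},{"dp":[2,4,65],"turn":[0,0,0],"fingers":0.6},{"dp":[2,4,65],"turn":[0,0,0],"fingers":0.6},{"dp":[2,4,65],"turn":[0,0,0],"fingers":0.6},{"dp":[2,4,40],"turn":[0,0,0],"fingers":0.6},{"dp":[2,4,0],"turn":[0,0,0],"fingers":0.6},{"dp":[2,4,0],"turn":[0,0,0],"fingers":0.6}]'
python3 -m pendant '[{"dp":[-38,-9,2],"turn":[0,0,-0.11],"fingers":0.9},{"dp":[-76,-18,5],"turn":[0,0,-0.22],"fingers":0.9},{"dp":[-114,-27,10],"turn":[0,0,-0.33],"fingers":0.9},{"dp":[-152,-36,10],"turn":[0,0,-0.44],"fingers":0.9},{"dp":[-190,-46,10],"turn":[0,0,-0.55],"fingers":0.9},{"dp":[-228,-55,10],"turn":[0,0,-0.646],"fingers":0.9},{"dp":[-256,-64,15],"turn":[0,0,-0.646],"fingers":0.9},{"dp":[-256,-64,15],"turn":[0,0,-0.646],"fingers":0.9}]'
python3 -m pendant '[{"dp":[0,0,0],"turn":[0,0,0],"fingers":0.9},{"dp":[0,0,0],"turn":[0,0,0],"fingers":0.9}]'
python3 m2.py; python3 go.py 525,160,-9,168
```

```text
time_s: 18.48
ee_pos: [0.4087, 0.3977, 0.1531]
ee_rot: [179.3, -0.1, 131.5]
force: [1.0, 1.3, 0.7]
finger_gap: 0.0551
grasp_force: 0.0
time_s: 19.15
ee_pos: [0.5319, 0.1513, 0.1302]
ee_rot: [-179.8, 0.2, 167.9]
force: [0.4, -1.1, -1.2]
finger_gap: 0.0826
grasp_force: 0.0
time_s: 19.32
ee_pos: [0.5283, 0.1604, 0.1312]
ee_rot: [179.9, 0.1, 168.5]
force: [-1.1, -0.4, 0.2]
finger_gap: 0.0828
grasp_force: 0.0
side offcut1 0.96 [164.7, 373.5, 28.0, 45.2] [438. 373.] 130.0 iou 0.95
side offcut1 0.85 [226.2, 289.9, 34.0, 28.6] [522. 160.] 71.8 iou 0.86
side offcut1 0.79 [172.6, 388.9, 31.6, 30.6] [420. 355.] -22.3 iou 0.4
side offcut1 0.76 [177.8, 391.1, 33.8, 32.9] [396. 368.] 65.4 iou 0.21
side offcut1 0.45 [375.3, 181.8, 66.4, 29.3] [ 465. -356.] 168.1 iou 0.42
scene offcut1 0.55 [410.2, 163.5, 1.5, 13.2] [314. 503.] 129.0 iou 0.27
t 19.5 at [527. 161. 130.] [1.800e+02 1.000e-01 1.686e+02] gap 82.5 F [-0.   0.3 -0.6]
525,160,-9,168 rows 3.3 calls 1
   dp [  2.  -2. 139.] turn [0.001 0.001 0.011]
```

```bash

python3 -m pendant '[{"dp":[2,-2,40],"turn":[0,0,0.01],"fingers":0.9},{"dp":[2,-2,80],"turn":[0,0,0.01],"fingers":0.9},{"dp":[2,-2,115],"turn":[0,0,0.01],"fingers":0.9},{"dp":[2,-2,132],"turn":[0,0,0.01],"fingers":0.9},{"dp":[2,-2,139],"turn":[0,0,0.01],"fingers":0.9},{"dp":[2,-2,139],"turn":[0,0,0.01],"fingers":0.9},{"dp":[2,-2,139],"turn":[0,0,0.01],"fingers":0.9}]'
python3 -m pendant '[{"dp":[0,0,0],"turn":[0,0,0],"fingers":0.4},{"dp":[0,0,0],"turn":[0,0,0],"fingers":0.4},{"dp":[0,0,0],"turn":[0,0,0],"fingers":0.4},{"dp":[0,0,0],"turn":[0,0,0],"fingers":0.4},{"dp":[0,0,0],"turn":[0,0,0],"fingers":0.4}]'
python3 -m pendant '[{"dp":[0,0,-30],"turn":[0,0,0],"fingers":0.4},{"dp":[0,0,-60],"turn":[0,0,0],"fingers":0.4},{"dp":[0,0,-95],"turn":[0,0,0],"fingers":0.4},{"dp":[0,0,-130],"turn":[0,0,0],"fingers":0.4},{"dp":[0,0,-160],"turn":[0,0,0],"fingers":0.4},{"dp":[0,0,-160],"turn":[0,0,0],"fingers":0.4}]'
python3 -m pendant '[{"dp":[25,30,0],"turn":[0,0,0],"fingers":0.4},{"dp":[50,60,0],"turn":[0,0,0],"fingers":0.4},{"dp":[75,91,0],"turn":[0,0,0],"fingers":0.4},{"dp":[100,121,0],"turn":[0,0,0],"fingers":0.4},{"dp":[125,151,0],"turn":[0,0,0],"fingers":0.4},{"dp":[150,182,0],"turn":[0,0,0],"fingers":0.4},{"dp":[165,200,0],"turn":[0,0,0],"fingers":0.4},{"dp":[165,200,0],"turn":[0,0,0],"fingers":0.4}]'
python3 -m pendant '[{"dp":[0,0,0],"turn":[0,0,0],"fingers":0.4},{"dp":[0,0,0],"turn":[0,0,0],"fingers":0.4}]'
python3 go.py 405,390,80,168 405,390,150,168 540,-20,150,180
```

```text
time_s: 20.1
ee_pos: [0.5258, 0.1591, -0.0085]
ee_rot: [180.0, 0.0, 168.0]
force: [0.8, 0.6, 0.6]
finger_gap: 0.0827
grasp_force: 0.0
time_s: 20.52
ee_pos: [0.5263, 0.1584, -0.0082]
ee_rot: [179.9, 0.1, 167.9]
force: [-0.8, -0.9, 6.8]
finger_gap: 0.0658
grasp_force: 29.9
time_s: 21.02
ee_pos: [0.5283, 0.16, 0.157]
ee_rot: [179.7, 0.5, 167.9]
force: [1.9, 0.3, -0.5]
finger_gap: 0.0651
grasp_force: 29.9
time_s: 21.68
ee_pos: [0.4014, 0.3938, 0.1512]
ee_rot: [179.8, -0.1, 168.4]
force: [-0.6, -0.0, 0.2]
finger_gap: 0.0654
grasp_force: 29.9
time_s: 21.85
ee_pos: [0.4064, 0.3871, 0.1503]
ee_rot: [-179.9, 0.0, 167.9]
force: [0.5, -0.4, -0.4]
finger_gap: 0.0656
grasp_force: 29.9
t 21.9 at [406. 387. 150.] [-179.9    0.   167.9] gap 65.6 F [ 0.5 -0.4 -0.4]
405,390,80,168 rows 1.7 calls 1
   dp [ 2.  3. 70.] turn [-0.001  0.    -0.002]
405,390,150,168 rows 1.7 calls 1
   dp [  0.   0. -70.] turn [0. 0. 0.]
540,-20,150,180 rows 10.4 calls 2
   dp [-109. -186.    0.] turn [ 0.     0.    -0.105]
   dp [ -89. -197.    0.] turn [ 0.     0.    -0.105]
```

```bash

python3 -m pendant '[{"dp":[1,3,40],"turn":[0,0,0],"fingers":0.4},{"dp":[1,3,70],"turn":[0,0,0],"fingers":0.4},{"dp":[1,3,70],"turn":[0,0,0],"fingers":0.9},{"dp":[1,3,70],"turn":[0,0,0],"fingers":0.9},{"dp":[1,3,70],"turn":[0,0,0],"fingers":0.9},{"dp":[1,3,40],"turn":[0,0,0],"fingers":0.9},{"dp":[1,3,0],"turn":[0,0,0],"fingers":0.9},{"dp":[1,3,0],"turn":[0,0,0],"fingers":0.9}]'
python3 -m pendant '[{"dp":[-20,-35,0],"turn":[0,0,-0.1],"fingers":0.5},{"dp":[-40,-70,0],"turn":[0,0,-0.1],"fingers":0.5},{"dp":[-60,-105,0],"turn":[0,0,-0.1],"fingers":0.5},{"dp":[-80,-140,0],"turn":[0,0,-0.1],"fingers":0.5},{"dp":[-100,-170,0],"turn":[0,0,-0.1],"fingers":0.5},{"dp":[-109,-186,0],"turn":[0,0,-0.1],"fingers":0.5}]'
python3 - <<'E'
from h import *
print(env.state()['joint_positions'].round(0))
E
sed 's/for n,sh,z in .*:$/for n,sh,z in (("file1",FILE,.01),("stub",STUB,.01),("offcut1",OFF,.023),):/' m1.py > m3.py; python3 m3.py; python3 go.py 559,-100,130,195 559,-100,130,15
```

```text
time_s: 22.52
ee_pos: [0.4077, 0.395, 0.159]
ee_rot: [179.5, 0.3, 167.9]
force: [0.1, 1.6, 0.7]
finger_gap: 0.0827
grasp_force: 0.0
time_s: 23.02
ee_pos: [0.4758, 0.1812, 0.152]
ee_rot: [-179.9, 0.2, 173.3]
force: [-0.4, -0.2, 0.3]
finger_gap: 0.0483
grasp_force: 0.0
[ 10.  24. -49. 106.  21.  60.  36.]
side file1 0.84 [377.9, 178.9, 56.8, 31.4] [ 497. -363.] 6.4 iou 0.74
side file1 0.81 [290.7, 222.7, 52.4, 31.9] [ 555. -101.] 13.2 iou 0.7
side file1 0.72 [322.3, 202.7, 57.8, 39.6] [ 528. -191.] -0.7 iou 0.76
side stub 0.82 [364.3, 197.8, 39.5, 24.0] [ 508. -273.] -169.2 iou 0.87
side offcut1 0.92 [129.4, 372.6, 32.1, 43.4] [483. 417.] -53.1 iou 0.74
side offcut1 0.83 [180.2, 390.0, 32.4, 36.3] [389. 367.] 123.1 iou 0.61
side offcut1 0.79 [146.2, 379.3, 31.5, 45.3] [452. 402.] -55.7 iou 0.72
side offcut1 0.67 [370.8, 142.7, 83.3, 25.4] [ 652. -427.] 28.6 iou 0.32
side offcut1 0.58 [163.2, 382.6, 30.2, 42.5] [424. 381.] 125.8 iou 0.74
scene file1 0.76 [282.5, 272.3, 68.8, 32.9] [ 560. -101.] 15.5 iou 0.82
scene file1 0.62 [247.4, 273.5, 50.9, 52.1] [ 533. -189.] 0.1 iou 0.81
scene stub 0.64 [215.5, 294.0, 38.3, 27.8] [ 514. -271.] -172.2 iou 0.79
t 23.4 at [473. 188. 151.] [180.    0.  173.8] gap 45.9 F [-0.3  1.3 -0.1]
559,-100,130,195 rows 7.2 calls 1
   dp [-117. -277.   21.] turn [ 0.001  0.001 -0.37 ]
559,-100,130,15 rows 25.1 calls 4
   dp [0. 0. 0.] turn [ 0.     0.    -0.785]
   dp [0. 0. 0.] turn [ 0.     0.    -0.785]
   dp [0. 0. 0.] turn [ 0.     0.    -0.785]
   dp [0. 0. 0.] turn [ 0.     0.    -0.785]
```

All four offcuts are out of the tray and in the bin, and the files haven't moved. Next is the nearest file, at (558,-100).

```bash

python3 -m pendant '[{"dp":[-15,-36,3],"turn":[0,0,-0.1],"fingers":0.5},{"dp":[-30,-72,6],"turn":[0,0,-0.2],"fingers":0.5},{"dp":[-45,-108,9],"turn":[0,0,-0.3],"fingers":0.5},{"dp":[-60,-144,12],"turn":[0,0,-0.36],"fingers":0.5},{"dp":[-75,-180,15],"turn":[0,0,-0.36],"fingers":0.5},{"dp":[-90,-216,18],"turn":[0,0,-0.36],"fingers":0.5},{"dp":[-105,-252,21],"turn":[0,0,-0.36],"fingers":0.5},{"dp":[-117,-277,21],"turn":[0,0,-0.36],"fingers":0.5}]'
python3 -m pendant '[{"dp":[0,0,0],"turn":[0,0,0],"fingers":0.5},{"dp":[0,0,0],"turn":[0,0,0],"fingers":0.5},{"dp":[0,0,0],"turn":[0,0,0],"fingers":0.5}]'
python3 go.py 559,-100,-25,195 559,-100,100,195 565,159,100,179 565,159,-15,179; python3 -c "
from h import *; print(env.state()['joint_positions'].round(0))"
```

```text
time_s: 24.08
ee_pos: [0.5591, -0.105, 0.1289]
ee_rot: [-180.0, -0.1, -165.8]
force: [0.2, -0.6, -0.5]
finger_gap: 0.0459
grasp_force: 0.0
time_s: 24.33
ee_pos: [0.5589, -0.0998, 0.1297]
ee_rot: [179.9, 0.0, -165.6]
force: [0.3, -0.0, 0.7]
finger_gap: 0.0456
grasp_force: 0.0
t 24.3 at [ 559. -100.  130.] [ 179.9    0.  -165.6] gap 45.6 F [ 0.3 -0.   0.7]
559,-100,-25,195 rows 3.7 calls 1
   dp [  0.   0. 155.] turn [ 0.001  0.    -0.011]
559,-100,100,195 rows 3.0 calls 1
   dp [   0.    0. -125.] turn [0. 0. 0.]
565,159,100,179 rows 6.2 calls 1
   dp [-73. 249.   0.] turn [0.    0.    0.279]
565,159,-15,179 rows 2.8 calls 1
   dp [  0.   0. 115.] turn [0. 0. 0.]
[ 39.  32. -50. 100.  27.  62.  84.]
```

```bash

python3 -m pendant '[{"dp":[0,0,40],"turn":[0,0,0],"fingers":0.5},{"dp":[0,0,80],"turn":[0,0,0],"fingers":0.5},{"dp":[0,0,115],"turn":[0,0,0],"fingers":0.5},{"dp":[0,0,140],"turn":[0,0,0],"fingers":0.5},{"dp":[0,0,148],"turn":[0,0,0],"fingers":0.5},{"dp":[0,0,154],"turn":[0,0,0],"fingers":0.5},{"dp":[0,0,154],"turn":[0,0,0],"fingers":0.5},{"dp":[0,0,154],"turn":[0,0,0],"fingers":0.5}]'
python3 -m pendant '[{"dp":[0,0,0],"turn":[0,0,0],"fingers":0},{"dp":[0,0,0],"turn":[0,0,0],"fingers":0},{"dp":[0,0,0],"turn":[0,0,0],"fingers":0},{"dp":[0,0,0],"turn":[0,0,0],"fingers":0},{"dp":[0,0,0],"turn":[0,0,0],"fingers":0},{"dp":[0,0,0],"turn":[0,0,0],"fingers":0}]'
python3 -m pendant '[{"dp":[0,0,-20],"turn":[0,0,0],"fingers":0},{"dp":[0,0,-45],"turn":[0,0,0],"fingers":0},{"dp":[0,0,-75],"turn":[0,0,0],"fingers":0},{"dp":[0,0,-105],"turn":[0,0,0],"fingers":0},{"dp":[0,0,-125],"turn":[0,0,0],"fingers":0},{"dp":[0,0,-125],"turn":[0,0,0],"fingers":0},{"dp":[0,0,-125],"turn":[0,0,0],"fingers":0}]'
python3 go.py 565,159,100,178.8 565,159,-14,178.8; python3 - <<'E'
from h import *
shot('wrist','w4'); s=shot('scene','s4')
cv2.imwrite('pics/s4z.png',cv2.resize(s[180:330,230:430],None,fx=3,fy=3))
E
```

```text
time_s: 25.0
ee_pos: [0.56, -0.1008, -0.0229]
ee_rot: [-180.0, 0.1, -165.7]
force: [1.1, -1.0, 0.2]
finger_gap: 0.046
grasp_force: 0.0
time_s: 25.5
ee_pos: [0.5592, -0.1018, -0.0239]
ee_rot: [-180.0, 0.0, -165.7]
force: [-1.5, -0.4, 5.5]
finger_gap: 0.0193
grasp_force: 30.0
time_s: 26.08
ee_pos: [0.5594, -0.1019, 0.1014]
ee_rot: [-179.9, 0.1, -165.7]
force: [-0.1, -0.1, -1.9]
finger_gap: 0.0191
grasp_force: 30.0
t 26.1 at [ 559. -102.  101.] [-1.799e+02  1.000e-01 -1.657e+02] gap 19.1 F [-0.1 -0.1 -1.9]
565,159,100,178.8 rows 6.3 calls 1
   dp [-70. 252.   1.] turn [-0.001  0.002  0.27 ]
565,159,-14,178.8 rows 2.7 calls 1
   dp [  0.   0. 114.] turn [0. 0. 0.]
```

View pics/s4z.png

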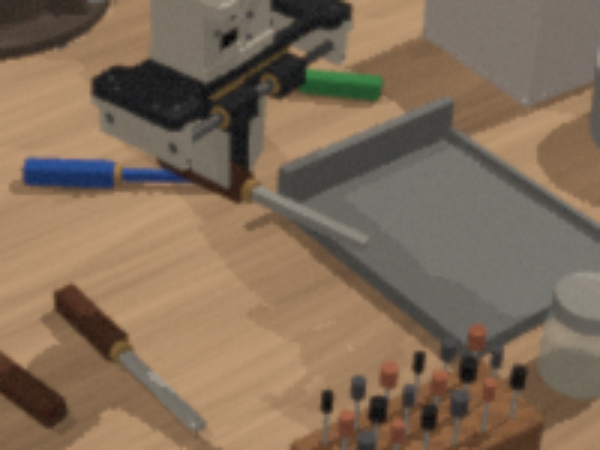

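The file is held level, with its handle on the robot side at (200,178) and its tip at (365,240). The tray is empty. I'll place it in the far slot.

```bash

python3 -m pendant '[{"dp":[-10,36,0],"turn":[0,0,0.05],"fingers":0},{"dp":[-20,72,0],"turn":[0,0,0.1],"fingers":0},{"dp":[-30,108,0],"turn":[0,0,0.15],"fingers":0},{"dp":[-40,144,0],"turn":[0,0,0.2],"fingers":0},{"dp":[-50,180,0],"turn":[0,0,0.25],"fingers":0},{"dp":[-60,216,0],"turn":[0,0,0.27],"fingers":0},{"dp":[-70,252,0],"turn":[0,0,0.27],"fingers":0},{"dp":[-70,252,0],"turn":[0,0,0.27],"fingers":0}]'
python3 -m pendant '[{"dp":[0,0,30],"turn":[0,0,0],"fingers":0},{"dp":[0,0,60],"turn":[0,0,0],"fingers":0},{"dp":[0,0,80],"turn":[0,0,0],"fingers":0},{"dp":[0,0,90],"turn":[0,0,0],"fingers":0},{"dp":[0,0,90],"turn":[0,0,0],"fingers":0},{"dp":[0,0,90],"turn":[0,0,0],"fingers":0}]'
python3 go.py 565,159,-15,178.8
```

```text
time_s: 26.85
ee_pos: [0.5622, 0.1699, 0.1002]
ee_rot: [179.7, -0.1, 179.4]
force: [-0.1, 1.0, -0.2]
finger_gap: 0.0193
grasp_force: 30.0
time_s: 27.35
ee_pos: [0.5641, 0.1598, 0.0102]
ee_rot: [-180.0, -0.1, 178.8]
force: [0.6, -0.2, -0.8]
finger_gap: 0.0193
grasp_force: 30.0
t 27.4 at [564. 160.  10.] [-1.800e+02 -1.000e-01  1.788e+02] gap 19.3 F [ 0.6 -0.2 -0.8]
565,159,-15,178.8 rows 0.6 calls 1
   dp [-1. -1. 25.] turn [ 0.    -0.001  0.   ]
```

```bash

python3 -m pendant '[{"dp":[0,-1,8],"turn":[0,0,0],"fingers":0},{"dp":[0,-1,16],"turn":[0,0,0],"fingers":0},{"dp":[0,-1,22],"turn":[0,0,0],"fingers":0},{"dp":[0,-1,25],"turn":[0,0,0],"fingers":0},{"dp":[0,-1,25],"turn":[0,0,0],"fingers":0},{"dp":[0,-1,25],"turn":[0,0,0],"fingers":0}]'
python3 -m pendant '[{"dp":[0,0,0],"turn":[0,0,0],"fingers":0.35},{"dp":[0,0,0],"turn":[0,0,0],"fingers":0.35},{"dp":[0,0,0],"turn":[0,0,0],"fingers":0.35},{"dp":[0,0,-15],"turn":[0,0,0],"fingers":0.35},{"dp":[0,0,-50],"turn":[0,0,0],"fingers":0.35},{"dp":[0,0,-90],"turn":[0,0,0],"fingers":0.35},{"dp":[0,0,-115],"turn":[0,0,0],"fingers":0.35},{"dp":[0,0,-115],"turn":[0,0,0],"fingers":0.35}]'
sed -n 1p m3.py >/dev/null; python3 m3.py | grep -v offcut; python3 go.py 531,-190,110,180 531,-190,-24,180
```

```text
time_s: 27.85
ee_pos: [0.5645, 0.1588, -0.0144]
ee_rot: [-180.0, -0.0, 178.8]
force: [0.1, 0.0, -1.3]
finger_gap: 0.0196
grasp_force: 30.0
time_s: 28.52
ee_pos: [0.5676, 0.161, 0.1067]
ee_rot: [179.8, 0.5, 178.8]
force: [0.3, 1.0, -0.0]
finger_gap: 0.0322
grasp_force: 0.0
side file1 0.97 [375.6, 180.3, 60.2, 31.7] [ 495. -364.] 5.9 iou 0.77
side file1 0.87 [200.0, 263.1, 49.8, 54.7] [571. 155.] -0.8 iou 0.81
side file1 0.62 [321.6, 201.8, 58.9, 41.8] [ 524. -191.] 0.7 iou 0.76
side stub 0.81 [362.7, 195.7, 39.9, 26.0] [ 506. -273.] -171.6 iou 0.83
scene file1 0.97 [248.5, 276.3, 50.9, 45.6] [ 533. -190.] -0.1 iou 0.76
scene file1 0.83 [170.2, 300.7, 51.6, 53.4] [ 500. -363.] 6.3 iou 0.82
scene file1 0.75 [371.9, 230.9, 54.0, 35.4] [563. 168.] -2.1 iou 0.8
scene stub 0.83 [212.2, 295.4, 38.9, 25.2] [ 511. -272.] -171.8 iou 0.8
t 28.9 at [564. 159. 100.] [-1.800e+02 -1.000e-01  1.788e+02] gap 32.0 F [ 0.7 -0.6 -0.1]
531,-190,110,180 rows 8.4 calls 2
   dp [  13. -175.   -5.] turn [ 0.    -0.001 -0.01 ]
   dp [  15. -174.   -5.] turn [ 0.    -0.001 -0.01 ]
531,-190,-24,180 rows 3.2 calls 1
   dp [  0.   0. 134.] turn [0. 0. 0.]
```

```bash

python3 -m pendant '[{"dp":[3,-40,0],"turn":[0,0,-0.02],"fingers":0.5},{"dp":[6,-80,0],"turn":[0,0,-0.02],"fingers":0.5},{"dp":[9,-120,0],"turn":[0,0,-0.02],"fingers":0.5},{"dp":[12,-160,0],"turn":[0,0,-0.02],"fingers":0.5},{"dp":[15,-200,0],"turn":[0,0,-0.02],"fingers":0.5},{"dp":[18,-240,0],"turn":[0,0,-0.02],"fingers":0.5},{"dp":[22,-280,0],"turn":[0,0,-0.02],"fingers":0.5},{"dp":[26,-320,0],"turn":[0,0,-0.02],"fingers":0.5}]'
python3 -m pendant '[{"dp":[2,-29,0],"turn":[0,0,0],"fingers":0.5},{"dp":[2,-29,0],"turn":[0,0,0],"fingers":0.5},{"dp":[2,-29,0],"turn":[0,0,0],"fingers":0.5},{"dp":[2,-29,0],"turn":[0,0,0],"fingers":0.5}]'
python3 go.py 530,-190,-24,180
```

```text
time_s: 29.58
ee_pos: [0.5311, -0.1624, 0.1001]
ee_rot: [180.0, -0.0, 180.0]
force: [1.5, 0.2, -0.2]
finger_gap: 0.0465
grasp_force: 0.0
time_s: 29.92
ee_pos: [0.5298, -0.1885, 0.1003]
ee_rot: [179.9, -0.0, 180.0]
force: [0.3, 0.2, -0.8]
finger_gap: 0.0458
grasp_force: 0.0
t 29.9 at [ 530. -189.  100.] [179.9  -0.  180. ] gap 45.8 F [ 0.3  0.2 -0.8]
530,-190,-24,180 rows 3.0 calls 1
   dp [  0.  -2. 124.] turn [0.001 0.    0.   ]
```

```bash

python3 -m pendant '[{"dp":[0,-1,40],"turn":[0,0,0],"fingers":0.5},{"dp":[0,-1,80],"turn":[0,0,0],"fingers":0.5},{"dp":[0,-1,105],"turn":[0,0,0],"fingers":0.5},{"dp":[0,-1,117],"turn":[0,0,0],"fingers":0.5},{"dp":[0,-1,124],"turn":[0,0,0],"fingers":0.5},{"dp":[0,-1,124],"turn":[0,0,0],"fingers":0.5},{"dp":[0,-1,124],"turn":[0,0,0],"fingers":0.5}]'
python3 -m pendant '[{"dp":[0,0,0],"turn":[0,0,0],"fingers":0},{"dp":[0,0,0],"turn":[0,0,0],"fingers":0},{"dp":[0,0,0],"turn":[0,0,0],"fingers":0},{"dp":[0,0,0],"turn":[0,0,0],"fingers":0},{"dp":[0,0,0],"turn":[0,0,0],"fingers":0},{"dp":[0,0,0],"turn":[0,0,0],"fingers":0}]'
python3 -m pendant '[{"dp":[0,0,-20],"turn":[0,0,0],"fingers":0},{"dp":[0,0,-45],"turn":[0,0,0],"fingers":0},{"dp":[0,0,-75],"turn":[0,0,0],"fingers":0},{"dp":[0,0,-105],"turn":[0,0,0],"fingers":0},{"dp":[0,0,-125],"turn":[0,0,0],"fingers":0},{"dp":[0,0,-125],"turn":[0,0,0],"fingers":0}]'
python3 -m pendant '[{"dp":[-4,36,0],"turn":[0,0,0.02],"fingers":0},{"dp":[-8,72,0],"turn":[0,0,0.02],"fingers":0},{"dp":[-12,108,0],"turn":[0,0,0.02],"fingers":0},{"dp":[-16,144,0],"turn":[0,0,0.02],"fingers":0},{"dp":[-20,180,0],"turn":[0,0,0.02],"fingers":0},{"dp":[-24,216,0],"turn":[0,0,0.02],"fingers":0},{"dp":[-28,252,0],"turn":[0,0,0.02],"fingers":0},{"dp":[-32,285,0],"turn":[0,0,0.02],"fingers":0}]'
python3 -m pendant '[{"dp":[-2,16,0],"turn":[0,0,0],"fingers":0},{"dp":[-2,16,0],"turn":[0,0,0],"fingers":0},{"dp":[-2,16,0],"turn":[0,0,0],"fingers":0},{"dp":[-2,16,0],"turn":[0,0,0],"fingers":0}]'
python3 go.py 564,111,-15,178.8
```

```text
time_s: 30.5
ee_pos: [0.531, -0.1898, -0.0223]
ee_rot: [-180.0, 0.1, -180.0]
force: [1.1, -0.2, 0.9]
finger_gap: 0.046
grasp_force: 0.0
time_s: 31.0
ee_pos: [0.5302, -0.1909, -0.0228]
ee_rot: [-180.0, 0.0, 179.9]
force: [-2.1, -0.2, 6.2]
finger_gap: 0.0191
grasp_force: 30.0
time_s: 31.5
ee_pos: [0.5325, -0.1907, 0.1059]
ee_rot: [-179.9, 0.3, 180.0]
force: [1.1, -0.1, -1.3]
finger_gap: 0.019
grasp_force: 30.0
time_s: 32.17
ee_pos: [0.5615, 0.0965, 0.1009]
ee_rot: [-180.0, -0.1, 178.8]
force: [1.1, 0.4, -1.6]
finger_gap: 0.0193
grasp_force: 30.0
time_s: 32.5
ee_pos: [0.564, 0.109, 0.1008]
ee_rot: [-179.9, -0.1, 178.8]
force: [0.4, -0.4, -0.1]
finger_gap: 0.0192
grasp_force: 30.0
t 32.5 at [564. 109. 101.] [-1.799e+02 -1.000e-01  1.788e+02] gap 19.2 F [ 0.4 -0.4 -0.1]
564,111,-15,178.8 rows 2.8 calls 1
   dp [  0.   2. 116.] turn [-0.001 -0.001 -0.001]
```

```bash

python3 -m pendant '[{"dp":[0,2,35],"turn":[0,0,0],"fingers":0},{"dp":[0,2,65],"turn":[0,0,0],"fingers":0},{"dp":[0,2,90],"turn":[0,0,0],"fingers":0},{"dp":[0,2,103],"turn":[0,0,0],"fingers":0},{"dp":[0,2,110],"turn":[0,0,0],"fingers":0},{"dp":[0,2,115],"turn":[0,0,0],"fingers":0},{"dp":[0,2,115],"turn":[0,0,0],"fingers":0},{"dp":[0,2,115],"turn":[0,0,0],"fingers":0}]'
python3 -m pendant '[{"dp":[0,0,0],"turn":[0,0,0],"fingers":0.35},{"dp":[0,0,0],"turn":[0,0,0],"fingers":0.35},{"dp":[0,0,0],"turn":[0,0,0],"fingers":0.35},{"dp":[0,0,-15],"turn":[0,0,0],"fingers":0.35},{"dp":[0,0,-50],"turn":[0,0,0],"fingers":0.35},{"dp":[0,0,-90],"turn":[0,0,0],"fingers":0.35},{"dp":[0,0,-115],"turn":[0,0,0],"fingers":0.35},{"dp":[0,0,-115],"turn":[0,0,0],"fingers":0.35}]'
python3 m3.py | grep -v offcut; python3 go.py 497,-363,100,186.4; python3 -c "
from h import *; print(env.state()['joint_positions'].round(0))"
```

```text
time_s: 33.17
ee_pos: [0.5652, 0.1124, -0.0124]
ee_rot: [180.0, 0.1, 178.8]
force: [0.1, 0.7, -0.2]
finger_gap: 0.019
grasp_force: 30.0
time_s: 33.83
ee_pos: [0.5677, 0.1143, 0.1077]
ee_rot: [179.9, 0.5, 178.8]
force: [0.2, 1.0, 0.1]
finger_gap: 0.0321
grasp_force: 0.0
side file1 0.75 [214.6, 253.3, 56.1, 50.7] [567. 109.] -0.4 iou 0.8
side file1 0.69 [196.7, 265.0, 51.1, 50.7] [573. 156.] -0.9 iou 0.78
side file1 0.68 [374.4, 179.9, 65.4, 33.3] [ 496. -364.] 7.0 iou 0.82
side stub 0.92 [362.2, 198.6, 37.1, 22.6] [ 512. -272.] -173.4 iou 0.8
scene file1 0.72 [373.0, 227.9, 51.9, 37.3] [564. 167.] -1.1 iou 0.83
scene file1 0.68 [168.8, 299.3, 54.0, 55.1] [ 500. -364.] 6.2 iou 0.84
scene file1 0.65 [357.3, 235.3, 55.6, 38.8] [559. 121.] -2.5 iou 0.75
scene stub 0.96 [213.4, 294.4, 36.6, 27.8] [ 511. -272.] -171.8 iou 0.87
t 34.2 at [564. 112. 101.] [-1.800e+02 -1.000e-01  1.788e+02] gap 32.0 F [-1.3 -0.1 -0.1]
497,-363,100,186.4 rows 11.5 calls 2
   dp [  29. -238.    0.] turn [ 0.    -0.001 -0.066]
   dp [  44. -236.    0.] turn [ 0.    -0.001 -0.066]
[ 15.  33. -45. 100.  27.  58.  48.]
```

```bash

python3 -m pendant '[{"dp":[5,-40,0],"turn":[0,0,-0.07],"fingers":0.5},{"dp":[10,-80,0],"turn":[0,0,-0.13],"fingers":0.5},{"dp":[15,-120,0],"turn":[0,0,-0.13],"fingers":0.5},{"dp":[20,-160,0],"turn":[0,0,-0.13],"fingers":0.5},{"dp":[25,-200,0],"turn":[0,0,-0.13],"fingers":0.5},{"dp":[30,-240,0],"turn":[0,0,-0.13],"fingers":0.5},{"dp":[35,-280,0],"turn":[0,0,-0.13],"fingers":0.5},{"dp":[40,-320,0],"turn":[0,0,-0.13],"fingers":0.5}]'
python3 -m pendant '[{"dp":[0,0,0],"turn":[0,0,0],"fingers":0.5},{"dp":[0,0,0],"turn":[0,0,0],"fingers":0.5}]'
python3 go.py 497,-363,100,186.5; python3 -c "
from h import *; print(env.state()['joint_positions'].round(0))"
```

```text
time_s: 34.9
ee_pos: [0.5169, -0.2086, 0.1011]
ee_rot: [180.0, -0.0, -173.7]
force: [2.2, -0.2, -0.3]
finger_gap: 0.046
grasp_force: 0.0
time_s: 35.07
ee_pos: [0.5166, -0.2099, 0.1006]
ee_rot: [180.0, -0.1, -174.1]
force: [-0.5, 1.2, 0.3]
finger_gap: 0.0456
grasp_force: 0.0
t 35.1 at [ 517. -210.  101.] [ 1.800e+02 -1.000e-01 -1.741e+02] gap 45.6 F [-0.5  1.2  0.3]
497,-363,100,186.5 rows 3.7 calls 1
   dp [  35. -150.    1.] turn [ 0.    -0.002 -0.01 ]
[ 50.  32. -47. 103.  27.  58.  87.]
```

```bash

python3 -m pendant '[{"dp":[9,-38,0],"turn":[0,0,-0.01],"fingers":0.5},{"dp":[18,-76,0],"turn":[0,0,-0.01],"fingers":0.5},{"dp":[27,-114,0],"turn":[0,0,-0.01],"fingers":0.5},{"dp":[35,-150,0],"turn":[0,0,-0.01],"fingers":0.5},{"dp":[35,-150,0],"turn":[0,0,-0.01],"fingers":0.5},{"dp":[35,-150,0],"turn":[0,0,-0.01],"fingers":0.5},{"dp":[35,-150,0],"turn":[0,0,-0.01],"fingers":0.5}]'
python3 go.py 497,-363,-23,186.5
```

```text
time_s: 35.65
ee_pos: [0.5, -0.3576, 0.1013]
ee_rot: [179.9, 0.0, -173.1]
force: [0.6, 0.6, 0.5]
finger_gap: 0.0457
grasp_force: 0.0
t 35.6 at [ 500. -358.  101.] [ 179.9    0.  -173.1] gap 45.7 F [0.6 0.6 0.5]
497,-363,-23,186.5 rows 3.0 calls 1
   dp [  4.  -5. 124.] turn [0.002 0.    0.007]
```

```bash

python3 -m pendant '[{"dp":[4,-5,40],"turn":[0,0,0],"fingers":0.5},{"dp":[4,-5,80],"turn":[0,0,0],"fingers":0.5},{"dp":[4,-5,105],"turn":[0,0,0],"fingers":0.5},{"dp":[4,-5,117],"turn":[0,0,0],"fingers":0.5},{"dp":[4,-5,124],"turn":[0,0,0],"fingers":0.5},{"dp":[4,-5,124],"turn":[0,0,0],"fingers":0.5},{"dp":[4,-5,124],"turn":[0,0,0],"fingers":0.5}]'
python3 -m pendant '[{"dp":[0,0,0],"turn":[0,0,0],"fingers":0},{"dp":[0,0,0],"turn":[0,0,0],"fingers":0},{"dp":[0,0,0],"turn":[0,0,0],"fingers":0},{"dp":[0,0,0],"turn":[0,0,0],"fingers":0},{"dp":[0,0,0],"turn":[0,0,0],"fingers":0},{"dp":[0,0,0],"turn":[0,0,0],"fingers":0}]'
python3 -m pendant '[{"dp":[0,0,-20],"turn":[0,0,0],"fingers":0},{"dp":[0,0,-45],"turn":[0,0,0],"fingers":0},{"dp":[0,0,-75],"turn":[0,0,0],"fingers":0},{"dp":[0,0,-105],"turn":[0,0,0],"fingers":0},{"dp":[0,0,-125],"turn":[0,0,0],"fingers":0},{"dp":[0,0,-125],"turn":[0,0,0],"fingers":0}]'
python3 -m pendant '[{"dp":[-9,30,0],"turn":[0,0,0.02],"fingers":0},{"dp":[-17,60,0],"turn":[0,0,0.04],"fingers":0},{"dp":[-25,90,0],"turn":[0,0,0.06],"fingers":0},{"dp":[-33,120,0],"turn":[0,0,0.08],"fingers":0},{"dp":[-41,150,0],"turn":[0,0,0.1],"fingers":0},{"dp":[-50,180,0],"turn":[0,0,0.12],"fingers":0},{"dp":[-58,210,0],"turn":[0,0,0.138],"fingers":0},{"dp":[-58,210,0],"turn":[0,0,0.138],"fingers":0}]'
python3 go.py 563,63,100,178.8
```

```text
time_s: 36.23
ee_pos: [0.4974, -0.3645, -0.021]
ee_rot: [-180.0, 0.1, -173.1]
force: [0.8, 0.8, 0.3]
finger_gap: 0.046
grasp_force: 0.0
time_s: 36.73
ee_pos: [0.4962, -0.3654, -0.0218]
ee_rot: [-180.0, 0.0, -173.2]
force: [-1.4, 0.9, 5.8]
finger_gap: 0.0191
grasp_force: 30.0
time_s: 37.23
ee_pos: [0.4985, -0.3659, 0.1072]
ee_rot: [-179.8, 0.3, -173.2]
force: [0.7, 0.2, -1.6]
finger_gap: 0.0187
grasp_force: 30.0
time_s: 37.9
ee_pos: [0.5293, -0.1417, 0.1028]
ee_rot: [179.8, 0.1, 179.3]
force: [-0.5, -0.0, -0.3]
finger_gap: 0.019
grasp_force: 30.0
t 37.9 at [ 529. -142.  103.] [1.798e+02 1.000e-01 1.793e+02] gap 19.0 F [-0.5 -0.  -0.3]
563,63,100,178.8 rows 5.0 calls 1
   dp [-31. 205.   4.] turn [0.004 0.001 0.01 ]
```

```bash

python3 -m pendant '[{"dp":[-5,35,0],"turn":[0,0,0],"fingers":0},{"dp":[-11,70,0],"turn":[0,0,0],"fingers":0},{"dp":[-16,105,0],"turn":[0,0,0],"fingers":0},{"dp":[-22,140,0],"turn":[0,0,0],"fingers":0},{"dp":[-27,175,0],"turn":[0,0,0],"fingers":0},{"dp":[-33,208,0],"turn":[0,0,0],"fingers":0},{"dp":[-33,208,0],"turn":[0,0,0],"fingers":0},{"dp":[-33,208,0],"turn":[0,0,0],"fingers":0}]'
python3 -m pendant '[{"dp":[0,0,0],"turn":[0,0,0],"fingers":0},{"dp":[0,0,0],"turn":[0,0,0],"fingers":0},{"dp":[0,0,0],"turn":[0,0,0],"fingers":0}]'
python3 go.py 563,63,-13,178.8
```

```text
time_s: 38.57
ee_pos: [0.5651, 0.0602, 0.1021]
ee_rot: [179.9, -0.0, 179.2]
force: [-0.2, -1.8, -0.5]
finger_gap: 0.019
grasp_force: 30.0
time_s: 38.82
ee_pos: [0.5654, 0.0557, 0.1022]
ee_rot: [-179.9, -0.0, 178.8]
force: [-0.4, -0.7, 0.0]
finger_gap: 0.0186
grasp_force: 30.0
t 38.8 at [565.  56. 102.] [-179.9   -0.   178.8] gap 18.6 F [-0.4 -0.7  0. ]
563,63,-13,178.8 rows 2.8 calls 1
   dp [  2.   7. 115.] turn [-0.001 -0.001  0.   ]
```

```bash

python3 -m pendant '[{"dp":[2,7,20],"turn":[0,0,0],"fingers":0},{"dp":[2,7,55],"turn":[0,0,0],"fingers":0},{"dp":[2,7,85],"turn":[0,0,0],"fingers":0},{"dp":[2,7,103],"turn":[0,0,0],"fingers":0},{"dp":[2,7,110],"turn":[0,0,0],"fingers":0},{"dp":[2,7,115],"turn":[0,0,0],"fingers":0},{"dp":[2,7,115],"turn":[0,0,0],"fingers":0},{"dp":[2,7,115],"turn":[0,0,0],"fingers":0}]'
python3 -m pendant '[{"dp":[0,0,0],"turn":[0,0,0],"fingers":0.35},{"dp":[0,0,0],"turn":[0,0,0],"fingers":0.35},{"dp":[0,0,0],"turn":[0,0,0],"fingers":0.35},{"dp":[0,0,-15],"turn":[0,0,0],"fingers":0.35},{"dp":[0,0,-50],"turn":[0,0,0],"fingers":0.35},{"dp":[0,0,-90],"turn":[0,0,0],"fingers":0.35},{"dp":[0,0,-115],"turn":[0,0,0],"fingers":0.35},{"dp":[0,0,-115],"turn":[0,0,0],"fingers":0.35}]'
python3 m3.py | grep -v offcut; python3 go.py 511,-272,100,188
python3 - <<'E'
from h import *
a=cv2.imread('pics/d0.png'); s=shot('side','d5'); cv2.imwrite('pics/d5z.png',cv2.resize(s[215:345,165:325],None,fx=4,fy=4))
E
```

```text
time_s: 39.48
ee_pos: [0.5645, 0.0646, -0.0114]
ee_rot: [180.0, 0.1, 178.9]
force: [0.4, 0.5, -0.9]
finger_gap: 0.0187
grasp_force: 30.0
time_s: 40.15
ee_pos: [0.567, 0.0663, 0.1087]
ee_rot: [179.9, 0.5, 178.9]
force: [0.7, 0.5, -0.5]
finger_gap: 0.0323
grasp_force: 0.0
side file1 0.93 [233.1, 244.9, 54.0, 45.9] [570.  61.] -1.1 iou 0.89
side file1 0.89 [195.8, 262.9, 56.5, 52.0] [572. 155.] -0.4 iou 0.82
side file1 0.58 [213.2, 255.6, 57.6, 50.8] [569. 110.] -0.3 iou 0.83
side stub 0.62 [177.9, 228.7, 133.9, 114.8] [530. 134.] 0.4 iou 0.08
side stub 0.56 [361.2, 198.3, 42.1, 22.4] [ 510. -272.] -170.9 iou 0.78
scene file1 0.67 [373.0, 229.5, 50.9, 37.5] [564. 167.] -0.6 iou 0.78
scene file1 0.59 [358.9, 235.9, 51.6, 36.9] [560. 121.] -1.7 iou 0.76
scene file1 0.57 [346.5, 241.4, 47.6, 43.0] [560.  74.] -2.4 iou 0.86
scene stub 0.95 [212.3, 292.4, 39.0, 30.9] [ 513. -272.] -171.6 iou 0.82
t 40.5 at [563.  65. 102.] [-1.800e+02 -1.000e-01  1.789e+02] gap 32.3 F [ 0.5  0.4 -0.6]
511,-272,100,188 rows 8.2 calls 2
   dp [  23. -169.    1.] turn [ 0.    -0.001 -0.079]
   dp [  36. -166.    1.] turn [ 0.    -0.001 -0.079]
```

View pics/d5z.png

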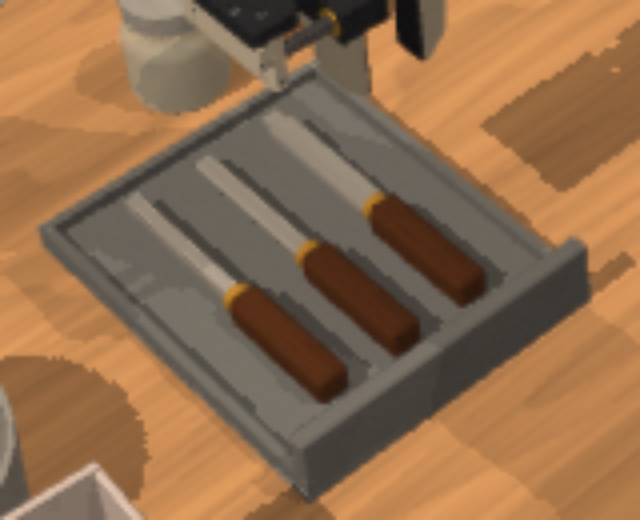

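The three files lie parallel, apart from each other, with handles at the rail: (420,250), (360,300) and (285,345) in the crop. Now the stub.

```bash

python3 -m pendant '[{"dp":[4,-36,0],"turn":[0,0,-0.05],"fingers":0.5},{"dp":[8,-72,0],"turn":[0,0,-0.1],"fingers":0.5},{"dp":[12,-108,0],"turn":[0,0,-0.15],"fingers":0.5},{"dp":[17,-144,0],"turn":[0,0,-0.16],"fingers":0.5},{"dp":[22,-180,0],"turn":[0,0,-0.16],"fingers":0.5},{"dp":[27,-216,0],"turn":[0,0,-0.16],"fingers":0.5},{"dp":[32,-250,0],"turn":[0,0,-0.16],"fingers":0.5},{"dp":[36,-280,0],"turn":[0,0,-0.16],"fingers":0.5}]'
python3 -m pendant '[{"dp":[0,0,0],"turn":[0,0,0],"fingers":0.5},{"dp":[0,0,0],"turn":[0,0,0],"fingers":0.5},{"dp":[0,0,0],"turn":[0,0,0],"fingers":0.5}]'
python3 go.py 520,-271,100,188.4
```

```text
time_s: 41.27
ee_pos: [0.5213, -0.2173, 0.1021]
ee_rot: [-180.0, -0.1, -172.0]
force: [1.3, -0.1, -0.2]
finger_gap: 0.046
grasp_force: 0.0
time_s: 41.52
ee_pos: [0.5224, -0.2137, 0.1024]
ee_rot: [179.9, 0.0, -171.9]
force: [-0.3, -0.4, 0.4]
finger_gap: 0.0454
grasp_force: 0.0
t 41.5 at [ 522. -214.  102.] [ 179.9    0.  -171.9] gap 45.4 F [-0.3 -0.4  0.4]
520,-271,100,188.4 rows 1.4 calls 1
   dp [ 10. -56.   2.] turn [ 0.001  0.    -0.005]
```

```bash

python3 -m pendant '[{"dp":[5,-28,0],"turn":[0,0,0],"fingers":0.5},{"dp":[10,-56,20],"turn":[0,0,0],"fingers":0.5},{"dp":[10,-56,60],"turn":[0,0,0],"fingers":0.5},{"dp":[10,-56,95],"turn":[0,0,0],"fingers":0.5},{"dp":[10,-56,115],"turn":[0,0,0],"fingers":0.5},{"dp":[10,-56,124],"turn":[0,0,0],"fingers":0.5},{"dp":[10,-56,124],"turn":[0,0,0],"fingers":0.5},{"dp":[10,-56,124],"turn":[0,0,0],"fingers":0.5}]'
python3 -m pendant '[{"dp":[0,0,0],"turn":[0,0,0],"fingers":0},{"dp":[0,0,0],"turn":[0,0,0],"fingers":0},{"dp":[0,0,0],"turn":[0,0,0],"fingers":0},{"dp":[0,0,0],"turn":[0,0,0],"fingers":0},{"dp":[0,0,0],"turn":[0,0,0],"fingers":0},{"dp":[0,0,0],"turn":[0,0,0],"fingers":0}]'
python3 -m pendant '[{"dp":[0,0,-20],"turn":[0,0,0],"fingers":0},{"dp":[0,0,-45],"turn":[0,0,0],"fingers":0},{"dp":[0,0,-80],"turn":[0,0,0],"fingers":0},{"dp":[0,0,-115],"turn":[0,0,0],"fingers":0},{"dp":[0,0,-150],"turn":[0,0,0],"fingers":0},{"dp":[0,0,-150],"turn":[0,0,0],"fingers":0}]'
python3 -m pendant '[{"dp":[-9,34,0],"turn":[0,0,0],"fingers":0},{"dp":[-18,68,0],"turn":[0,0,0],"fingers":0},{"dp":[-27,102,0],"turn":[0,0,0],"fingers":0},{"dp":[-36,136,0],"turn":[0,0,0],"fingers":0},{"dp":[-45,170,0],"turn":[0,0,0],"fingers":0},{"dp":[-54,204,0],"turn":[0,0,0],"fingers":0},{"dp":[-62,238,0],"turn":[0,0,0],"fingers":0},{"dp":[-72,272,0],"turn":[0,0,0],"fingers":0}]'
python3 go.py 594,373,130,188
```

```text
time_s: 42.18
ee_pos: [0.5214, -0.2701, -0.0206]
ee_rot: [180.0, 0.0, -171.8]
force: [0.8, -0.3, 0.2]
finger_gap: 0.046
grasp_force: 0.0
time_s: 42.68
ee_pos: [0.5207, -0.2717, -0.0207]
ee_rot: [-180.0, 0.0, -171.9]
force: [-1.7, 0.2, 4.5]
finger_gap: 0.0185
grasp_force: 29.9
time_s: 43.18
ee_pos: [0.5242, -0.2718, 0.1354]
ee_rot: [-179.7, 0.5, -171.9]
force: [2.4, -0.2, -1.3]
finger_gap: 0.018
grasp_force: 29.9
time_s: 43.85
ee_pos: [0.553, 0.0093, 0.1284]
ee_rot: [-180.0, -0.0, -171.9]
force: [-0.1, -0.5, -0.7]
finger_gap: 0.0184
grasp_force: 29.9
t 43.9 at [553.   9. 128.] [-180.    -0.  -171.9] gap 18.4 F [-0.1 -0.5 -0.7]
594,373,130,188 rows 8.8 calls 2
   dp [-46. 177.  -1.] turn [0.    0.    0.001]
   dp [-46. 177.  -1.] turn [0.    0.    0.001]
```

```bash

python3 -m pendant '[{"dp":[-9,34,0],"turn":[0,0,0],"fingers":0},{"dp":[-18,68,0],"turn":[0,0,0],"fingers":0},{"dp":[-27,102,0],"turn":[0,0,0],"fingers":0},{"dp":[-36,136,0],"turn":[0,0,0],"fingers":0},{"dp":[-45,170,0],"turn":[0,0,0],"fingers":0},{"dp":[-54,204,0],"turn":[0,0,0],"fingers":0},{"dp":[-62,238,0],"turn":[0,0,0],"fingers":0},{"dp":[-72,272,0],"turn":[0,0,0],"fingers":0}]'
python3 -m pendant '[{"dp":[-9,34,0],"turn":[0,0,0],"fingers":0},{"dp":[-18,68,0],"turn":[0,0,0],"fingers":0},{"dp":[-20,78,0],"turn":[0,0,0],"fingers":0},{"dp":[-20,78,0],"turn":[0,0,0],"fingers":0},{"dp":[-20,78,0],"turn":[0,0,0],"fingers":0},{"dp":[-20,78,0],"turn":[0,0,0],"fingers":0}]'
python3 go.py 594,373,10,188
```

```text
time_s: 44.52
ee_pos: [0.586, 0.2889, 0.1282]
ee_rot: [-180.0, -0.0, -171.9]
force: [1.2, 1.2, 0.0]
finger_gap: 0.0182
grasp_force: 29.9
time_s: 45.02
ee_pos: [0.5957, 0.3655, 0.1281]
ee_rot: [-179.9, -0.0, -172.0]
force: [0.4, -0.3, -0.3]
finger_gap: 0.0184
grasp_force: 29.9
t 45.0 at [596. 366. 128.] [-179.9   -0.  -172. ] gap 18.4 F [ 0.4 -0.3 -0.3]
594,373,10,188 rows 2.8 calls 1
   dp [  1.   8. 118.] turn [-0.002  0.     0.   ]
```

```bash

python3 -m pendant '[{"dp":[1,7,25],"turn":[0,0,0],"fingers":0},{"dp":[1,7,55],"turn":[0,0,0],"fingers":0},{"dp":[1,7,85],"turn":[0,0,0],"fingers":0},{"dp":[1,7,105],"turn":[0,0,0],"fingers":0},{"dp":[1,7,115],"turn":[0,0,0],"fingers":0},{"dp":[1,7,115],"turn":[0,0,0],"fingers":0},{"dp":[1,7,115],"turn":[0,0,0],"fingers":0}]'
python3 -m pendant '[{"dp":[0,0,0],"turn":[0,0,0],"fingers":0.4},{"dp":[0,0,0],"turn":[0,0,0],"fingers":0.4},{"dp":[0,0,0],"turn":[0,0,0],"fingers":0.4},{"dp":[0,0,-15],"turn":[0,0,0],"fingers":0.4},{"dp":[0,0,-50],"turn":[0,0,0],"fingers":0.4},{"dp":[0,0,-90],"turn":[0,0,0],"fingers":0.4},{"dp":[0,0,-130],"turn":[0,0,0],"fingers":0.4},{"dp":[0,0,-160],"turn":[0,0,0],"fingers":0.4}]'
python3 -m pendant '[{"dp":[0,0,-40],"turn":[0,0,0],"fingers":0.4},{"dp":[0,0,-80],"turn":[0,0,0],"fingers":0.4},{"dp":[0,-40,-80],"turn":[0,0,0],"fingers":0.4},{"dp":[0,-80,-80],"turn":[0,0,0],"fingers":0.4},{"dp":[0,-120,-80],"turn":[0,0,0],"fingers":0.4},{"dp":[0,-160,-80],"turn":[0,0,0],"fingers":0.4},{"dp":[0,-160,-80],"turn":[0,0,0],"fingers":0.4},{"dp":[0,-160,-80],"turn":[0,0,0],"fingers":0.4}]'
python3 - <<'E'
from h import *
s=shot('side','d6'); c=shot('scene','s6'); cv2.imwrite('pics/f6.png',np.hstack([cv2.resize(s[180:480,60:380],(400,375)),cv2.resize(c[120:420,200:520],(400,375))]))
for r in env.outline_of('stub','side')[:3]: print(r['score'],r['rect'])
E
```

```text
time_s: 45.6
ee_pos: [0.5939, 0.3733, 0.0142]
ee_rot: [-180.0, 0.0, -172.0]
force: [0.6, 0.9, -1.0]
finger_gap: 0.0182
grasp_force: 29.9
time_s: 46.27
ee_pos: [0.5934, 0.3755, 0.1791]
ee_rot: [179.8, 0.2, -171.9]
force: [0.5, 0.9, -0.1]
finger_gap: 0.0369
grasp_force: 0.0
time_s: 46.93
ee_pos: [0.617, 0.2123, 0.2552]
ee_rot: [-179.9, 0.1, -172.2]
force: [-0.7, 1.7, 0.2]
finger_gap: 0.0368
grasp_force: 0.0
0.97 [110.1, 327.4, 34.5, 30.9]
0.53 [197.4, 264.3, 50.9, 50.6]
```

View pics/f6.png

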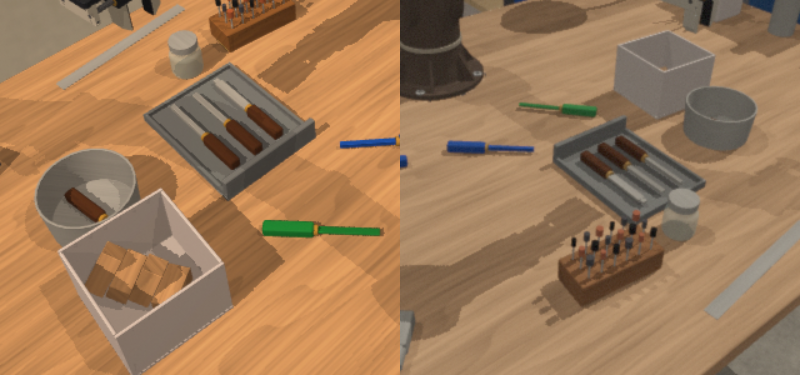

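The final view shows the offcuts in the bin (135,275), the stub in the tin (85,205) and three files aligned in the tray (230,130). The jar and burr block are where they were.

```bash
python3 -c "
from h import *; print(env.hand_in())"
```

```text
the job is handed in; nothing more can be done
None
```

I handed the job in at about 47 s. All four offcuts went into the bin before any file was moved, and the three sound files lie flat, apart and in line in the tray with handles at the rail. The snapped file is in the scrap tin, and the jar, burr block and hammer were left alone.

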